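Photograph an oil bottle from all four sides and tag its neck

TASK

Log the new bottle of oil: slide the ring light's dimmer all the way to on, then hold the bottle up to the phone's lens, upright, level with the lens and about 15 cm from it, and show it squarely and still for about a second each the front label, the side with the orange dot, the small back label and the side with the white strip, in that order. Then stand the bottle upright in the middle of the cork mat, slip every coloured collar that is lying out sideways through its gap round the bottle's neck so that they lie flat on the shoulder under the cap, and slide the light's dimmer back to off. Keep the bottle upright throughout and leave everything else on the worktop where it is.

Things in the scene. Friction and masses are not known exactly. Their poses are not given: they have to be found in the camera images.
- bottle: Square dark-green glass oil bottle, about 0.45 kg, 242 mm tall, body 62 x 62 mm and 150 mm high, round shoulder, neck and cap (38 mm across, from 220 to 242 mm; fixed on, the bottle can be lifted by it). Origin: centre of its underside; z up its axis. -x face: front label; +y: orange dot; +x: small back label; -y: white strip.
- bottle_front (a point): Centre of the front label: on the bottle's -x face, 31 mm from its axis and 80 mm above its underside. Large cream label with a green band.
- bottle_dot (a point): Centre of the orange dot (34 mm across) on the bottle's +y face, 31 mm from its axis and 80 mm above its underside.
- bottle_back (a point): Centre of the small back label (44 x 46 mm, white with a black bar code) on the bottle's +x face, 31 mm from its axis and 80 mm above its underside.
- bottle_strip (a point): Point on the bottle's -y face, 31 mm from its axis and 80 mm above its underside, in the middle of an upright white scale strip 14 mm wide.
- bottle_neck (a point): On the bottle's axis at the foot of its neck, 172 mm above the underside, level with the flat top (48 mm across) of the shoulder. The round neck, 25 mm across, rises 48 mm from here to the underside of the black screw cap.
- lens (a point): The phone's rear camera lens, in the middle of the round ring light (250 mm across, top 285 mm above the worktop) on its table tripod at the left of the worktop; fixed, 160 mm above the worktop. The lens looks level along its own -x axis; z is up.
- photo_spot (a point): Where the centre of the shown face belongs: 150 mm straight in front of the lens (its -x), at its height.
- dimmer (a joint): Position of the dimmer's thumb in m: 0 off, 0.05 all the way on; it counts as on above 0.040 and as off below 0.010. It slides stiffly (about 1.2 N) and stays where it is left.
- dimmer_thumb (a point): Centre of the dimmer's orange thumb, a block 16 mm (x) by 18 mm (y) by 16 mm high on top of a fixed black box 50 x 110 x 22 mm with a lead to the ring light. This point is 31 mm above the worktop; the thumb stands from 22.6 to 38.6 mm. It slides along its own +y (along the box's length, roughly the world's +y) to turn on.
- cork_mat: Round cork mat, 130 mm across and 10 mm thick, fixed to the worktop. Origin: centre of its underside.
- collar_red: Split neck collar, red plastic, flat C 8 mm thick, 20 g, lying on the worktop (may be absent). Origin: underside, centre of its opening (33 mm wide). Gap, 30 mm, open to its +x; outer flanks parallel to x at y = -25.5 and 25.5 mm, from x = -12 to 14 mm; back to x = -25, then a flag 20 mm wide to x = -44 mm. Will not pass over the bottle's cap. Either way up will do.
- collar_yellow: Split neck collar, yellow plastic, flat C 8 mm thick, 20 g, lying on the worktop (may be absent). Origin: underside, centre of its opening (33 mm wide). Gap, 30 mm, open to its +x; outer flanks parallel to x at y = -25.5 and 25.5 mm, from x = -12 to 14 mm; back to x = -25, then a flag 20 mm wide to x = -44 mm. Will not pass over the bottle's cap. Either way up will do.
- collar_blue: Split neck collar, blue plastic, flat C 8 mm thick, 20 g, lying on the worktop (may be absent). Origin: underside, centre of its opening (33 mm wide). Gap, 30 mm, open to its +x; outer flanks parallel to x at y = -25.5 and 25.5 mm, from x = -12 to 14 mm; back to x = -25, then a flag 20 mm wide to x = -44 mm. Will not pass over the bottle's cap. Either way up will do.
- collar_black: Split neck collar, black plastic, flat C 8 mm thick, 20 g, lying on the worktop (may be absent). Origin: underside, centre of its opening (33 mm wide). Gap, 30 mm, open to its +x; outer flanks parallel to x at y = -25.5 and 25.5 mm, from x = -12 to 14 mm; back to x = -25, then a flag 20 mm wide to x = -44 mm. Will not pass over the bottle's cap. Either way up will do.
- mug: Bystander: blue mug, 82 mm across, 90 mm high; origin under its centre. Leave alone.
- pepper_mill: Bystander: dark wooden pepper mill, 56 mm across, 142 mm high; origin under its centre. Leave alone.
- spice_jar: Bystander: amber jar with red cap, 52 mm across, 95 mm high; origin under its centre. Leave alone.
- bowl: Bystander: white bowl, 130 mm across, 55 mm high; origin under its centre. Leave alone.
- sponge: Bystander: sponge, 70 x 110 x 30 mm; origin under its centre. Leave alone.
- soap_bottle: Bystander: green soap bottle, 60 mm across, 170 mm high; origin under its centre. Leave alone.
- tin: Bystander: food tin with a red label, 74 mm across, 110 mm high; origin under its centre. Leave alone.
Mind the look-alikes: they are no part of the job. Leave any pink look-alike of the part that bears dimmer alone.

How it is judged:
On the way, in this order (a step that is already met when the one before it is completed fails the run):
1. the dimmer is slid on (value of joint dimmer above 0.04 m), for 0.2 s.
2. with the light on, the bottle's front label is held still before the lens, square and level with it (value of joint dimmer above 0.04 m and x of bottle_front in the frame of lens between -0.195 and -0.105 m and y of bottle_front in the frame of lens between -0.03 and 0.03 m and z of bottle_front in the frame of lens between -0.03 and 0.03 m and x of bottle_back in the frame of lens below -0.165 m and angle between the x axis of bottle and the x axis of lens, either way round below 0.25 rad and angle between bottle's own z axis and vertical below 0.2 rad and linear speed of bottle below 0.03 m/s and angular speed of bottle below 0.25 rad/s), for 0.6 s.
3. with the light on, the bottle's side with the orange dot is held still before the lens, square and level with it (value of joint dimmer above 0.04 m and x of bottle_dot in the frame of lens between -0.195 and -0.105 m and y of bottle_dot in the frame of lens between -0.03 and 0.03 m and z of bottle_dot in the frame of lens between -0.03 and 0.03 m and x of bottle_strip in the frame of lens below -0.165 m and angle between the y axis of bottle and the x axis of lens, either way round below 0.25 rad and angle between bottle's own z axis and vertical below 0.2 rad and linear speed of bottle below 0.03 m/s and angular speed of bottle below 0.25 rad/s), for 0.6 s.
4. with the light on, the bottle's small back label is held still before the lens, square and level with it (value of joint dimmer above 0.04 m and x of bottle_back in the frame of lens between -0.195 and -0.105 m and y of bottle_back in the frame of lens between -0.03 and 0.03 m and z of bottle_back in the frame of lens between -0.03 and 0.03 m and x of bottle_front in the frame of lens below -0.165 m and angle between the x axis of bottle and the x axis of lens, either way round below 0.25 rad and angle between bottle's own z axis and vertical below 0.2 rad and linear speed of bottle below 0.03 m/s and angular speed of bottle below 0.25 rad/s), for 0.6 s.
5. with the light on, the bottle's side with the white strip is held still before the lens, square and level with it (value of joint dimmer above 0.04 m and x of bottle_strip in the frame of lens between -0.195 and -0.105 m and y of bottle_strip in the frame of lens between -0.03 and 0.03 m and z of bottle_strip in the frame of lens between -0.03 and 0.03 m and x of bottle_dot in the frame of lens below -0.165 m and angle between the y axis of bottle and the x axis of lens, either way round below 0.25 rad and angle between bottle's own z axis and vertical below 0.2 rad and linear speed of bottle below 0.03 m/s and angular speed of bottle below 0.25 rad/s), for 0.6 s.
6. the bottle stands upright in the middle of the cork mat, let go (horizontal distance between bottle and cork_mat below 0.018 m and angle between bottle's own z axis and vertical below 0.08 rad and height (world z) of bottle between 0.005 and 0.015 m and linear speed of bottle below 0.02 m/s and contact force between bottle and the fingers below 0.1 N), for 0.3 s.
At the end, for the whole second after the job is handed in: The bottle stands upright within 18 mm of the middle of the cork mat, every collar present lies flat round its neck (centre within 11 mm of the neck's axis, between shoulder and cap), all at rest, and the dimmer is off (below 0.010 m) (horizontal distance between bottle and cork_mat below 0.018 m and angle between bottle's own z axis and vertical below 0.08 rad and height (world z) of bottle between 0.005 and 0.015 m and linear speed of each of bottle, collar_red, collar_yellow, collar_blue, collar_black below 0.02 m/s and value of joint dimmer below 0.01 m and horizontal distance between each of collar_red, collar_yellow, collar_blue, collar_black and bottle_neck below 0.011 m and z of collar_red in the frame of bottle between 0.168 and 0.213 m and angle between the z axis of each of collar_red, collar_yellow, collar_blue, collar_black and the z axis of bottle, either way round below 0.2 rad and z of collar_yellow in the frame of bottle between 0.168 and 0.213 m and z of collar_blue in the frame of bottle between 0.168 and 0.213 m and z of collar_black in the frame of bottle between 0.168 and 0.213 m); the robot touches nothing.
It fails at once if the bottle is tipped by more than 35 degrees (angle between bottle's own z axis and vertical above 0.6 rad).
It fails at once if a bystander (mug, pepper mill, spice jar, bowl, sponge, soap bottle or tin) is pushed away by more than 3 cm (distance of any of mug, pepper_mill, spice_jar, bowl, sponge, soap_bottle, tin from where it was at the start of the episode above 0.03 m).
Of collar_red, collar_yellow, collar_blue, collar_black only 2 to 4 are there at a start; the rules pass over those that are not, and their reading is None.
At some moment in a run one of collar_red, collar_yellow, collar_blue, collar_black may be knocked a few centimetres aside while the robot is not near it.
It also fails if it takes over 210 s, if anything falls off the work surface, if the arm or the gripper's body presses on something with over 40 N, if the wrist force passes 120 N, or if a joint passes its speed limit or range.

ROBOT

A 6-joint arm with a two-finger parallel gripper is mounted at the origin on the work surface. World frame = base frame: x ahead of the robot, y to its left, z up, the work surface at z = 0. Lengths are in m, angles in rad, forces in N, time in s.
With the tool pointing down it reaches from about 0.25 to 0.775 m from the base axis. Payload 4 kg.
Tool frame: the origin (TCP) lies at the very end of the fingers, on their centre line; the grasp point (between the pads) lies 19 mm behind it; z points along the fingers, y is the direction in which the jaws open and shut (so a half turn about z gives the same grasp; the last joint's range is limited). The gripper opens to 94 mm and grips with 3 to 60 N. Pads are 16 mm wide; open, the fingers measure 119 mm over their backs; the gripper's body (75 mm by 177 mm) begins 78 mm behind the grasp point.
Start: joints at [-1.381, 0.087, 1.371, -0, 1.684, -0.103], TCP at [0.159, -0.527, 0.206] pointing down, gripper open.
Joint ranges: [-3.1, 3.1], [-0.76, 2.03], [0.27, 2.55], [-1.08, 4.22], [0.17, 2.65], [-2.57, 2.57]. Speed limits (rad/s): [2.79, 2.79, 3.14, 3.14, 3.14, 3.14].

INTERFACE

Orientations are given as [roll, pitch, yaw] about the fixed x, y, z axes, in that order (R = Rz(yaw) Ry(pitch) Rx(roll)).
In Python, from bench import robot, snapshot, calibration gives the robot as it stands. The module is installed in compiled form; this text tells all that it offers.
- The arm moves only by the tool servo_tool, never from a script. Its argument "series" is text: rows parted by semicolons, each of 5 numbers parted by spaces: the closure, from -1 (fully open) to 1 (shut), then the shift along the tool's x, y, z in cm, then the turn about the tool's z in rad. A call has 1 to 20 rows; each row is the pose to reach, as a shift and turn from the pose commanded when the call began, along the tool's axes at that moment; what a row does not reach only later rows make up. A row lasts 1/12 s, in which the tool goes at most 41.7 mm and 7.16 degrees, less where a joint would pass 70% of its speed; a pose out of reach is approached as far as the arm can. A call with a gripper value outside its range is refused whole. The fingers move at their own pace and stop on an object; the grip force is fixed at half the most. Time passes only in rows, so rows that repeat a pose let the fingers close. It gives the time, the measured TCP pose, the force and the opening at its end, in the units of the state.
- robot.get_obs(): the state, without advancing time (a new reading comes with each control period).
- snapshot(name): name is "side" or "top" or "wrist"; returns (picture, depth): 420x560x3 uint8, red, green, blue; 420x560 float32, m along the optical axis (not along the pixel's ray), 0 where there is no reading.
- calibration(name): a dict with "fx", "fy", "cx", "cy" (pixels), "rvec" (rotation vector, rad) and "tvec" (3), from world to camera coordinates, as OpenCV has them; the wrist camera has in their place "tool_from_camera" (4x4, takes a point from camera to tool coordinates, whose origin is the TCP and whose axes are the flange's). Camera axes: x right, y down, z forward; pixel columns grow to the right and rows downward; lengths in m; the calibration is good to about 2 mm. A picture is of the moment at which its call begins: read the wrist's pose just before it. calibration takes no time and is no camera call.
- robot.close_job(): hands the job in, once; it reports no verdict.
The state is a dict: "time": time; "joint_positions": joint angles; "qvel": joint speeds; "joint_torque": joint torques, N m; "tool_pos": TCP position; "ee_rot": TCP orientation; "wrist_force": force on the tool from outside, world axes, zero at the start; "wrist_torque": the same for the moment, N m; "width": finger opening in m.
Only numpy, scipy, OpenCV 4.12 (cv2) and the standard library are available. Lean on these libraries where they do the work, as an engineer would, in place of code of your own. Each camera call takes 0.05 s, during which the arm holds its last target. There are 200 camera calls.

## Working session

There is one attempt and no reset: what is moved stays moved. The work goes in short steps, Python scripts to look and compute and a tool call to move; the robot and the scene stay as the last step left them, time stands still between calls to the robot, and variables do not carry over. Pictures are saved under pics/ and viewed, about 12 in all and at most 16, crops included, and the job is handed in when it is done.

Besides the shell and the picture viewer there is one more tool, called after "Request:" in YAML: its name, and indented under it one key for each argument. servo_tool: Moves the arm, as the interface text tells. Its arguments: {"type":"object","properties":{"series":{"type":"string"}},"required":["series"]}

```bash
mkdir -p pics; cat > h.py <<'E'
import numpy as np, cv2
from scipy.spatial.transform import Rotation as Ro
from bench import robot, snapshot, calibration
def Ttool():
    o=robot.get_obs(); T=np.eye(4); T[:3,:3]=Ro.from_euler('xyz',o['ee_rot']).as_matrix(); T[:3,3]=o['tool_pos']; return T
def cam(name,T=None):
    c=calibration(name)
    if name=='wrist': W=(Ttool() if T is None else T)@np.array(c['tool_from_camera'])
    else:
        M=np.eye(4); M[:3,:3]=cv2.Rodrigues(np.array(c['rvec'],float))[0]; M[:3,3]=np.array(c['tvec']).ravel(); W=np.linalg.inv(M)
    return c,W
def look(name):
    T=Ttool() if name=='wrist' else None
    c,W=cam(name,T); im,d=snapshot(name); return im.copy(),d,c,W
def pts(d,c,W):
    v,u=np.mgrid[:d.shape[0],:d.shape[1]]
    P=np.stack([(u-c['cx'])/c['fx']*d,(v-c['cy'])/c['fy']*d,d],-1)
    return P@W[:3,:3].T+W[:3,3]
def plane(uv,z,c,W):
    uv=np.atleast_2d(uv).astype(float)
    r=np.c_[(uv[:,0]-c['cx'])/c['fx'],(uv[:,1]-c['cy'])/c['fy'],np.ones(len(uv))]@W[:3,:3].T
    return W[:3,3]+r*((z-W[2,3])/r[:,2])[:,None]
def save(n,im,s=1): cv2.imwrite('pics/'+n,cv2.resize(im[...,::-1],None,fx=s,fy=s))
E
python3 - <<'E'
from h import *
for n in('top','side'):
    im,d,c,W=look(n); save(n+'0.png',im,1.4); np.savez(n+'0.npz',im=im,d=d); print(n,c['fx'],W.round(3).tolist())
o=robot.get_obs(); print(o)
print(calibration('wrist'))
E
```

```text
top 504.11601288323556 [[0.009, -0.986, 0.168, 0.358], [-1.0, -0.01, -0.005, 0.049], [0.007, -0.168, -0.986, 1.304], [0.0, 0.0, 0.0, 1.0]]
side 453.6613844882053 [[-0.845, 0.293, -0.447, 1.204], [0.534, 0.481, -0.695, 1.039], [0.012, -0.827, -0.563, 0.931], [0.0, 0.0, 0.0, 1.0]]
{'time': 0.1, 'joint_positions': array([-1.38105673e+00,  8.78950179e-02,  1.37208266e+00,  6.02391495e-06,
        1.68358222e+00, -1.03114214e-01]), 'qvel': array([-1.22211017e-03, -3.20682979e-03, -3.94847456e-03,  2.39964655e-04,
        2.63437838e-03,  8.63027639e-05]), 'joint_torque': array([ 2.04790151e-03, -3.41252661e+01, -3.03300655e+01,  7.19840568e-02,
        3.04665836e-02, -1.02184199e-04]), 'tool_pos': array([ 0.15867585, -0.5261102 ,  0.20442398]), 'ee_rot': array([-3.13963647e+00, -2.08446918e-04,  2.92854282e-01]), 'wrist_force': array([ 0.64844625, -0.05220496,  0.06554951]), 'wrist_torque': array([-0.00393522,  0.01137677,  0.03901345]), 'width': 0.09399327529952657}
{'fx': 321.7158716984692, 'fy': 321.7158716984692, 'cx': 276.1451394601302, 'cy': 210.54087371085606, 'tool_from_camera': array([[-1.05969444e-04, -9.72313999e-01, -2.33678146e-01,
         6.71564060e-02],
       [ 9.99999981e-01, -1.41000216e-04,  1.33204763e-04,
         1.80529444e-04],
       [-1.62465525e-04, -2.33678128e-01,  9.72313996e-01,
        -1.79471279e-01],
       [ 0.00000000e+00,  0.00000000e+00,  0.00000000e+00,
         1.00000000e+00]])}
```

View pics/top0.png

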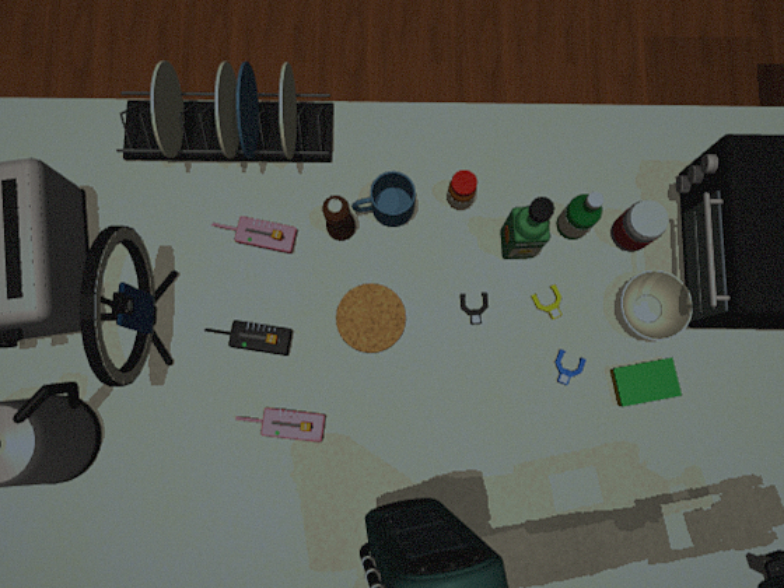

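View pics/side0.png

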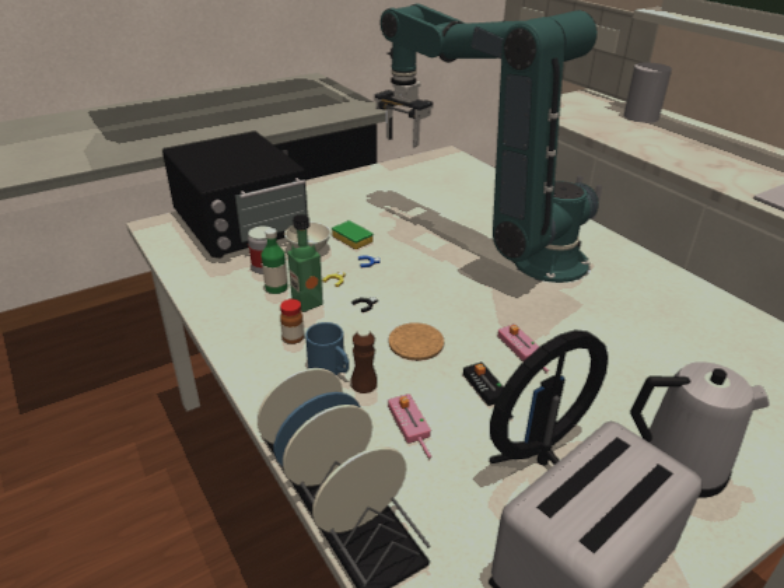

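Top view (784 px scale):
- Real dimmer: black box at (262,337), thumb on its right (−y) end. The pink look-alikes are at (265,233) and (293,423).
- Oil bottle: square, dark green, black cap, at (525,230). The green soap bottle with the white cap at (580,215) is the look-alike.
- Collars: black (474,305), yellow (548,300), blue (568,367). There is no red one.
- Mat at (371,317), ring at (125,305).

```bash
cat > m.py <<'E'
from h import *
z=np.load('top0.npz'); im,d=z['im'],z['d']; c,W=cam('top'); P=pts(d,c,W)
z2=np.load('side0.npz'); im2,d2=z2['im'],z2['d']; c2,W2=cam('side'); P2=pts(d2,c2,W2)
hsv=cv2.cvtColor(im,cv2.COLOR_RGB2HSV)
def box(x0,y0,x1,y1):
    m=np.zeros(im.shape[:2],bool); m[int(y0/1.4):int(y1/1.4),int(x0/1.4):int(x1/1.4)]=1; return m
H,S,V=[hsv[...,i].astype(int) for i in range(3)]
def rect(n,m,zz):
    v,u=np.where(m); p=plane(np.c_[u,v],zz,c,W)[:,:2]
    r=cv2.minAreaRect(p.astype(np.float32)); print(n,m.sum(),'mean',p.mean(0).round(4),'rect',np.round(r[0],4),np.round(r[1],4),round(r[2],1),'z',np.median(P[m][:,2]).round(3))
m=box(225,310,300,365)&(V<70)&(P[...,2]>0.012); rect('dimbox',m,.022)
m=box(225,310,300,365)&(H>8)&(H<30)&(S>110)&(V>90); rect('thumb',m,.0386)
m=box(330,275,412,360)&(S>70)&(H<30); rect('mat',m,.01)
m=box(450,280,500,335)&(V<70); rect('black',m,.008)
m=box(520,275,575,325)&(S>110)&(H>20)&(H<40); rect('yellow',m,.008)
m=box(545,340,595,395)&(S>110)&(H>95); rect('blue',m,.008)
m=box(525,195,560,225)&(V<60)&(P[...,2]>.2); rect('cap',m,.242)
# bottle body side points
for n,b in dict(bottle=(495,190,565,262),soap=(562,190,610,240),tin=(610,195,668,255),spice=(445,165,485,215),mill=(318,190,356,245),mug=(350,170,420,230),bowl=(610,270,695,345)).items():
    q=P[box(*b)&(P[...,2]>.02)]; t=q[q[:,2]>np.percentile(q[:,2],97)-.01]; print(n,'top centre',t.mean(0).round(3),'ext',q.min(0).round(3),q.max(0).round(3))
# ring: from both views
q=P[box(75,215,165,390)&(P[...,2]>.03)]
q2=P2.reshape(-1,3); q2=q2[(q2[:,2]>.05)&(q2[:,2]<.3)&(q2[:,1]>.3)&(q2[:,1]<.55)&(q2[:,0]>.2)&(q2[:,0]<.56)]
for n,a in(('top',q),('side',q2)):
    print('ring',n,len(a),a.min(0).round(3),a.max(0).round(3)); u,w=np.histogram(a[:,1],20); print(u,w.round(3))
    pl=a[a[:,2]>.2]; r=cv2.minAreaRect(pl[:,:2].astype(np.float32)); print(r, np.polyfit(pl[:,0],pl[:,1],1))
save('bot.png',im2[150:225,160:330],4.5)
E
python3 m.py
```

```text
dimbox 704 mean [0.4833 0.2985] rect [0.4845 0.3009] [0.1164 0.0485] 81.6 z 0.021
thumb 33 mean [0.4805 0.2746] rect [0.4808 0.2748] [0.016  0.0151] 73.7 z 0.039
mat 1926 mean [0.523  0.0983] rect [0.5231 0.0982] [0.125  0.1267] 0.5 z 0.01
black 144 mean [ 0.546  -0.0931] rect [ 0.5427 -0.0938] [0.0564 0.0497] 4.4 z 0.007
yellow 151 mean [ 0.5562 -0.2327] rect [ 0.5533 -0.2338] [0.0561 0.0499] 25.4 z 0.007
blue 152 mean [ 0.4359 -0.2639] rect [ 0.4335 -0.2628] [0.0499 0.0561] 67.0 z 0.007
cap 254 mean [ 0.6658 -0.1728] rect [ 0.6659 -0.1728] [0.0355 0.0403] 45.4 z 0.241
bottle top centre [ 0.651 -0.162  0.303] ext [ 0.358 -0.258  0.021] [0.723 0.049 1.304]
soap top centre [ 0.679 -0.253  0.26 ] ext [ 0.358 -0.306  0.02 ] [0.736 0.049 1.304]
tin top centre [ 0.687 -0.385  0.124] ext [ 0.358 -0.423  0.02 ] [0.726 0.049 1.304]
spice top centre [ 0.756 -0.068  0.103] ext [ 0.358 -0.094  0.02 ] [0.783 0.049 1.304]
mill top centre [0.687 0.153 0.167] ext [0.358 0.049 0.02 ] [0.729 0.183 1.304]
mug top centre [0.713 0.06  0.17 ] ext [0.358 0.018 0.02 ] [0.78  0.137 1.304]
bowl top centre [ 
[... 176 characters left out ...]
0    0    0    0
  512 3270    1    1   33  493] [0.049 0.079 0.108 0.137 0.167 0.196 0.225 0.255 0.284 0.313 0.343 0.372
 0.401 0.431 0.46  0.489 0.519 0.548 0.577 0.607 0.636]
((0.4150427281856537, 0.33600127696990967), (0.5439645648002625, 0.21398518979549408), 57.315834045410156) [0.27849114 0.34691507]
ring side 2384 [0.39 0.49 0.05] [0.56  0.528 0.29 ]
[  6  27  68  96 115 165 350 154  90 110  91 203 523 224  37  38  50  31
   4   2] [0.49  0.492 0.494 0.496 0.498 0.5   0.501 0.503 0.505 0.507 0.509 0.511
 0.513 0.515 0.517 0.518 0.52  0.522 0.524 0.526 0.528]
((0.47942042350769043, 0.5054520964622498), (0.02461075596511364, 0.16103287041187286), 89.669921875) [-0.01627783  0.51879185]
```

View pics/bot.png

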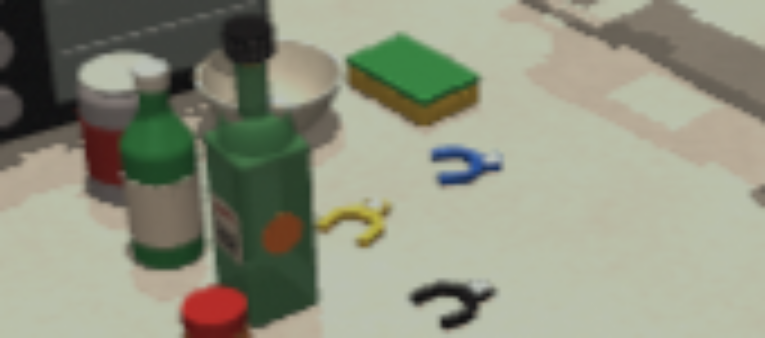

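The crop confirms the bottle: square dark green with black cap, orange dot at (282,233) on the face toward +y, and the small barcode label on its +x face.

```bash
cat >> m.py <<'E'
E
sed -i '/^# ring/,$d;/^for n,b/,/print(n/d' m.py; cat > m2.py <<'E'
from m import *
A=P2.reshape(-1,3); col=im2.reshape(-1,3).astype(int)
k=(A[:,2]>.03)&(A[:,2]<.145)&(abs(A[:,0]-.666)<.06)&(abs(A[:,1]+.173)<.06)
r=cv2.minAreaRect(A[k][:,:2].astype(np.float32)); print('body',k.sum(),r, A[k].min(0),A[k].max(0))
o=k&(col[:,0]>col[:,1]*1.4)&(col[:,0]>90)&(A[:,1]>A[k][:,1].max()-.02); print('dot',o.sum(),A[o].mean(0), np.polyfit(A[o][:,0],A[o][:,1],1))
f=k&(A[:,2]<.13)
# both faces by histogram of residuals
from scipy.spatial import ConvexHull
h=A[f][:,:2]; ch=h[ConvexHull(h).vertices]; print(np.round(ch,3).tolist())
R=(A[:,2]>.05)&(A[:,2]<.3)&(A[:,1]>.46)&(A[:,1]<.56)&(A[:,0]>.25)&(A[:,0]<.7)
B=P.reshape(-1,3); Rt=(B[:,2]>.05)&(B[:,2]<.3)&(B[:,1]>.44)&(B[:,1]<.56)&(B[:,0]>.25)&(B[:,0]<.7)
for n,a in(('side',A[R]),('top',B[Rt])):
    print(n,a.min(0).round(3),a.max(0).round(3))
    cen=a[(a[:,2]>.1)]; rad=np.hypot(cen[:,0]-cen[:,0].mean(),cen[:,2]-.16)
    t=cen[cen[:,2]>.2]; 
    for x in np.arange(.3,.62,.03):
        q=cen[abs(cen[:,0]-x)<.015]
        if len(q)>5: print(round(x,2),np.percentile(q[:,1],[5,50,95]).round(3),q[:,2].max().round(3),len(q))
E
python3 m2.py
```

```text
dimbox 704 mean [0.4833 0.2985] rect [0.4845 0.3009] [0.1164 0.0485] 81.6 z 0.021
thumb 33 mean [0.4805 0.2746] rect [0.4808 0.2748] [0.016  0.0151] 73.7 z 0.039
mat 1926 mean [0.523  0.0983] rect [0.5231 0.0982] [0.125  0.1267] 0.5 z 0.01
black 144 mean [ 0.546  -0.0931] rect [ 0.5427 -0.0938] [0.0564 0.0497] 4.4 z 0.007
yellow 151 mean [ 0.5562 -0.2327] rect [ 0.5533 -0.2338] [0.0561 0.0499] 25.4 z 0.007
blue 152 mean [ 0.4359 -0.2639] rect [ 0.4335 -0.2628] [0.0499 0.0561] 67.0 z 0.007
cap 254 mean [ 0.6658 -0.1728] rect [ 0.6659 -0.1728] [0.0355 0.0403] 45.4 z 0.241
body 653 ((0.683847963809967, -0.15309719741344452), (0.05028035491704941, 0.08112403005361557), 52.90230941772461) [ 0.63746704 -0.19718472  0.03007208] [ 0.70493037 -0.13358951  0.14465734]
dot 52 [ 0.66901396 -0.1417881   0.08042792] [ 0.09006817 -0.20204497]
[[0.637, -0.15], [0.7, -0.197], [0.702, -0.197], [0.702, -0.196], [0.704, -0.191], [0.705, -0.18], [0.705, -0.17], [0.704, -0.16], [0.701, -0.134], [0.694, -0.134], [0.665, -0.135], [0.647, -0.139], [0.645, -0.14], [0.64, -0.144], [0.639, -0.147]]
side [0.39 0.49 0.05] [0.654 0.528 0.29 ]
0.39 [0.512 0.513 0.515] 0.21 86
0.42 [0.496 0.511 0.515] 0.25 405
0.45 [0.499 0.514 0.516] 0.274 99
0.48 [0.497 0.512 0.515] 0.284 156
0.51 [0.497 0.513 0.522] 0.289 361
0.54 [0.496 0.504 0.517] 0.29 539
0.57 [0.496 0.507 0.516] 0.284 243
0.6 [0.497 0.513 0.516] 0.272 233
top [0.391 0.482 0.05 ] [0.653 0.519 0.29 ]
0.39 [0.489 0.491 0.509] 0.211 153
0.42 [0.489 0.492 0.509] 0.254 390
0.45 [0.489 0.496 0.51 ] 0.276 240
0.48 [0.489 0.493 0.51 ] 0.285 297
0.51 [0.487 0.492 0.509] 0.29 518
0.54 [0.487 0.491 0.509] 0.289 458
0.57 [0.49  0.495 0.511] 0.285 210
0.6 [0.49  0.495 0.511] 0.27 207
```

```bash
cat > go.py <<'E'
import sys; from h import *
def go(x,y,z,yaw):
    T=Ttool(); d=T[:3,:3].T@(np.array([x,y,z])-T[:3,3])*100
    o=robot.get_obs(); dy=(yaw-o['ee_rot'][2]+np.pi)%(2*np.pi)-np.pi
    q1=np.arctan2(y,x); print('t',round(o['time'],1),'q6now',o['joint_positions'][5].round(2),'rows shift cm',d.round(2),'turn',round(-dy,3),'| q6 at goal',round((q1+np.pi/2-yaw+np.pi)%(2*np.pi)-np.pi,2))
if __name__=='__main__': go(*map(float,sys.argv[1:5]))
E
python3 go.py .481 .275 .24 -.147
```

```text
t 0.1 q6now -0.1 rows shift cm [ 53.99 -67.4   -3.41] turn 0.44 | q6 at goal 2.24
```

Request:
servo_tool:
  series: "-1 54 -67.4 -3.4 0.44;-1 54 -67.4 -3.4 0.44;-1 54 -67.4 -3.4 0.44;-1 54 -67.4 -3.4 0.44;-1 54 -67.4 -3.4 0.44;-1 54 -67.4 -3.4 0.44;-1 54 -67.4 -3.4 0.44;-1 54 -67.4 -3.4 0.44;-1 54 -67.4 -3.4 0.44;-1 54 -67.4 -3.4 0.44;-1 54 -67.4 -3.4 0.44;-1 54 -67.4 -3.4 0.44;-1 54 -67.4 -3.4 0.44;0.15 54 -67.4 -3.4 0.44;0.15 54 -67.4 -3.4 0.44;0.15 54 -67.4 -3.4 0.44;0.15 54 -67.4 -3.4 0.44;0.15 54 -67.4 -3.4 0.44;0.15 54 -67.4 -3.4 0.44;0.15 54 -67.4 -3.4 0.44"

```text
time: 1.77
tool_pos: [0.4696, 0.248, 0.2376]
ee_rot: [3.141, 0.001, -0.146]
wrist_force: [0.0, -1.1, 0.1]
width: 0.0507
```

```bash
python3 go.py .481 .275 .24 -.147; python3 - <<'E'
from h import *
im,d,c,W=look('wrist'); save('w1.png',im,1.2)
hsv=cv2.cvtColor(im,cv2.COLOR_RGB2HSV); H,S,V=[hsv[...,i].astype(int) for i in range(3)]
P=pts(d,c,W)
m=(H>5)&(H<30)&(S>110)&(V>90)&(P[...,2]>.028)&(P[...,2]<.06)
n,l,s,ce=cv2.connectedComponentsWithStats(m.astype(np.uint8))
for i in range(1,n):
    if s[i,4]>40: print(s[i],plane(ce[i],.0386,c,W).round(4), P[l==i].mean(0).round(4))
E
```

```text
t 1.8 q6now 2.1 rows shift cm [ 0.73 -2.83 -0.24] turn 0.001 | q6 at goal 2.24
[215   0  16  16 191] [[0.6712 0.2747 0.0386]] [0.6712 0.2747 0.0383]
[244 177  14  15 186] [[0.4822 0.2766 0.0386]] [0.4822 0.2766 0.0386]
[314 286  13  15 147] [[0.3292 0.2114 0.0386]] [0.3288 0.2114 0.0378]
```

View pics/w1.png

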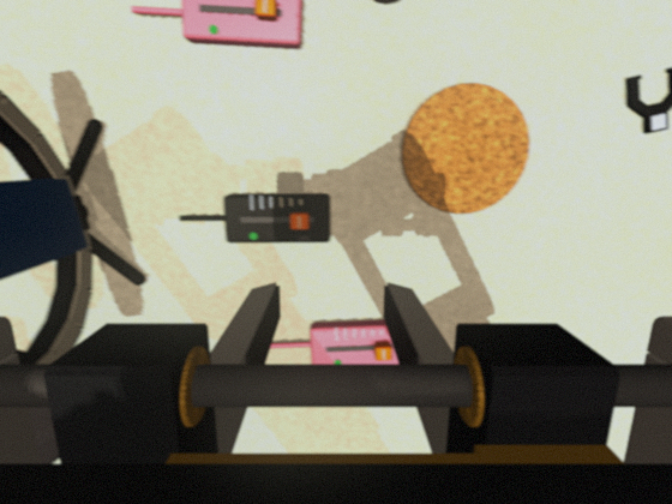

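Request:
servo_tool:
  series: "0.15 0 0 0 0;0.15 0 0 0 0;0.15 0 0 0 0;0.15 0 0 0 0"

```text
time: 2.15
tool_pos: [0.4694, 0.2445, 0.2387]
ee_rot: [3.141, -0.001, -0.149]
wrist_force: [0.7, -0.6, 0.3]
width: 0.0395
```

```bash
python3 go.py .482 .2766 .027 -.147
```

```text
t 2.1 q6now 2.09 rows shift cm [ 0.76 -3.37 21.17] turn -0.002 | q6 at goal 2.24
```

Request:
servo_tool:
  series: "0.15 0.8 -3.4 4 0;0.15 0.8 -3.4 8 0;0.15 0.8 -3.4 12 0;0.15 0.8 -3.4 16 0;0.15 0.8 -3.4 19 0;0.15 0.8 -3.4 21.1 0;0.15 0.8 -3.4 21.1 0;0.15 0.8 -3.4 21.1 0;0.7 0.8 -3.4 21.1 0;0.7 0.8 -3.4 21.1 0;0.7 0.8 -3.4 21.1 0;0.7 0.8 -3.4 21.1 0;0.7 0.8 -3.4 21.1 0"

```text
time: 3.23
tool_pos: [0.483, 0.278, 0.0281]
ee_rot: [3.141, -0.001, -0.147]
wrist_force: [-0.1, -0.9, 2.4]
width: 0.0177
```

Request:
servo_tool:
  series: "0.7 0 -1.5 0 0;0.7 0 -3 0 0;0.7 0 -4.2 0 0;0.7 0 -4.9 0 0;0.7 0 -4.9 0 0;0.7 0 -4.9 0 0;0.7 0 -4.9 0 0;0.15 0 -4.9 0 0;0.15 0 -4.9 0 0;0.15 0 -4.9 0 0;0.15 0 -4.9 0 0;0.15 0 -4.9 -3 0;0.15 0 -4.9 -7 0;0.15 0 -4.9 -11 0;0.15 0 -4.9 -15 0;0.15 0 -4.9 -19 0;-1 0 -4.9 -23 0;-1 0 -4.9 -27 0"

```text
time: 4.73
tool_pos: [0.4893, 0.3271, 0.2989]
ee_rot: [-3.141, 0.0, -0.147]
wrist_force: [0.5, 1.1, -0.5]
width: 0.0501
```

```bash
python3 go.py .62 -.165 .35 -.147; python3 - <<'E'
from h import *
im,d,c,W=look('top'); P=pts(d,c,W)
hsv=cv2.cvtColor(im,cv2.COLOR_RGB2HSV); H,S,V=[hsv[...,i].astype(int) for i in range(3)]
m=(H>5)&(H<30)&(S>110)&(V>90)&(P[...,2]>.028)&(P[...,2]<.06)
n,l,s,ce=cv2.connectedComponentsWithStats(m.astype(np.uint8))
for i in range(1,n):
    if s[i,4]>10: print(s[i],plane(ce[i],.0386,c,W).round(4))
E
```

```text
t 4.7 q6now 2.21 rows shift cm [20.12 46.77 -5.13] turn 0.0 | q6 at goal 1.46
[194 164   8   7  33] [[0.6728 0.2728 0.0386]]
[173 236   5   6  26] [[0.4875 0.3212 0.0386]]
[215 301   7   7  38] [[0.3264 0.2087 0.0386]]
```

Request:
servo_tool:
  series: "-1 18 47 -6 0;-1 18 47 -6 0;-1 18 47 -6 0;-1 18 47 -6 0;-1 18 47 -6 0;-1 18 47 -6 0;-1 18 47 -6 0;-1 18 47 -6 0;-1 18 47 -6 0;-1 18 47 -6 0;-1 18 47 -6 0;-1 18 47 -6 0;-1 18 47 -6 0;-1 18 47 -6 0;-1 18 47 -6 0;-1 18 47 -6 0"

```text
time: 6.12
tool_pos: [0.5989, -0.1628, 0.3572]
ee_rot: [-3.141, 0.0, -0.145]
wrist_force: [0.1, 0.9, 0.2]
width: 0.0945
```

```bash
python3 - <<'E'
from h import *
im,d,c,W=look('wrist'); save('w2.png',im,1.2); P=pts(d,c,W); print(Ttool()[:3,3])
B=P.reshape(-1,3)
near=(abs(B[:,0]-.666)<.07)&(abs(B[:,1]+.173)<.07)
t=near&(B[:,2]>.236)&(B[:,2]<.25); r=cv2.minEnclosingCircle(B[t][:,:2].astype(np.float32)); print('cap',t.sum(),B[t].mean(0),r)
for lo,hi in((.05,.145),(.1,.145),(.13,.152)):
    b=near&(B[:,2]>lo)&(B[:,2]<hi); print('body',b.sum(),cv2.minAreaRect(B[b][:,:2].astype(np.float32)))
E
```

```text
[ 0.5988687  -0.16257122  0.35753071]
cap 1447 [ 0.67045595 -0.17467278  0.24210675] ((0.6703612208366394, -0.17456476390361786), 0.019493157044053078)
body 52 ((0.670375406742096, -0.17490804195404053), (0.06198238953948021, 0.062372837215662), 3.3555057048797607)
body 52 ((0.670375406742096, -0.17490804195404053), (0.06198238953948021, 0.062372837215662), 3.3555057048797607)
body 808 ((0.670375406742096, -0.17490804195404053), (0.06198238953948021, 0.062372837215662), 3.3555057048797607)
```

View pics/w2.png

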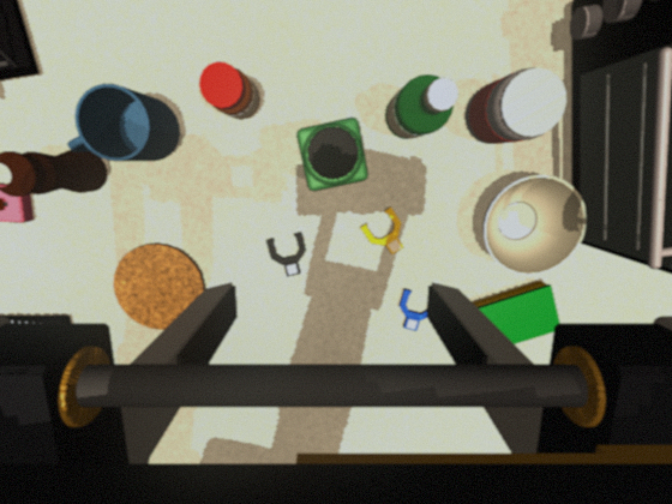

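```bash
python3 go.py .6704 -.1748 .36 1.37
```

```text
t 6.2 q6now 1.36 rows shift cm [ 7.25  0.18 -0.24] turn -1.515 | q6 at goal -0.05
```

Request:
servo_tool:
  series: "-1 7.2 0.2 0 -1.515;-1 7.2 0.2 0 -1.515;-1 7.2 0.2 0 -1.515;-1 7.2 0.2 0 -1.515;-1 7.2 0.2 0 -1.515;-1 7.2 0.2 0 -1.515;-1 7.2 0.2 0 -1.515;-1 7.2 0.2 0 -1.515;-1 7.2 0.2 0 -1.515;-1 7.2 0.2 0 -1.515;-1 7.2 0.2 0 -1.515;-1 7.2 0.2 0 -1.515;-1 7.2 0.2 0 -1.515;-1 7.2 0.2 0 -1.515;-1 7.2 0.2 0 -1.515;-1 7.2 0.2 0 -1.515;-1 7.2 0.2 0 -1.515"

```text
time: 7.58
tool_pos: [0.6698, -0.1767, 0.3574]
ee_rot: [3.141, 0.0, 1.367]
wrist_force: [0.6, 1.3, 0.4]
width: 0.094
```

```bash
python3 go.py .6704 -.1748 .212 1.37
```

```text
t 7.6 q6now -0.14 rows shift cm [ 0.2   0.02 14.54] turn -0.003 | q6 at goal -0.05
```

Request:
servo_tool:
  series: "-1 0.2 0 4 0;-1 0.2 0 8 0;-1 0.2 0 11 0;-1 0.2 0 13.5 0;-1 0.2 0 14.5 0;-1 0.2 0 14.5 0;-1 0.2 0 14.5 0;0.4 0.2 0 14.5 0;0.4 0.2 0 14.5 0;0.4 0.2 0 14.5 0;0.4 0.2 0 14.5 0;0.4 0.2 0 14.5 0;0.4 0.2 0 14.5 0;0.4 0.2 0 14.5 0;0.4 0.2 0 14.5 0;0.4 0.2 0 14.5 0;0.4 0.2 0 14.5 0"

```text
time: 9.0
tool_pos: [0.6702, -0.1751, 0.2121]
ee_rot: [3.142, 0.0, 1.368]
wrist_force: [0.4, -0.4, -1.1]
width: 0.0373
```

Request:
servo_tool:
  series: "0.6 0 0 -1 0;0.6 0 0 -3 0;0.6 0 0 -5 0;0.6 0 0 -7.5 0;0.6 0 0 -10 0;0.6 0 0 -12.5 0;0.6 0 0 -14 0;0.6 0 0 -15 0;0.6 0 0 -15 0"

```text
time: 9.75
tool_pos: [0.6706, -0.1753, 0.3648]
ee_rot: [3.138, 0.001, 1.368]
wrist_force: [-0.1, -0.5, -4.6]
width: 0.0374
```

```bash
python3 go.py .522 .304 .36 -.262;python3 go.py .522 .304 .292 -.262
```

```text
t 9.8 q6now -0.13 rows shift cm [ 43.95 -24.22   0.37] turn 1.63 | q6 at goal 2.36
t 9.8 q6now -0.13 rows shift cm [ 43.95 -24.24   7.17] turn 1.63 | q6 at goal 2.36
```

Request:
servo_tool:
  series: "0.6 0.8 -0.4 0 0.03;0.6 2.4 -1.3 0 0.09;0.6 4.5 -2.5 0 0.17;0.6 7 -3.9 0 0.26;0.6 9.5 -5.2 0 0.35;0.6 12 -6.6 0 0.45;0.6 14.5 -8 0 0.54;0.6 17 -9.4 0 0.63;0.6 19.5 -10.7 0 0.72;0.6 22 -12.1 0 0.82;0.6 24.5 -13.5 0 0.91;0.6 27 -14.9 0 1.0;0.6 29.5 -16.3 0 1.09;0.6 32 -17.6 0 1.19;0.6 34.5 -19 0.5 1.28;0.6 37 -20.4 1.5 1.37;0.6 39.5 -21.8 3 1.46;0.6 41.7 -23 4.5 1.55;0.6 43.2 -23.9 6 1.6;0.6 44 -24.2 7.2 1.63"

```text
time: 11.42
tool_pos: [0.5193, 0.3069, 0.2867]
ee_rot: [3.139, 0.005, -0.261]
wrist_force: [-0.4, -0.6, -4.7]
width: 0.0369
```

Request:
servo_tool:
  series: "0.6 0 0 0 0;0.6 0 0 0 0;0.6 0 0 0 0;0.6 0 0 0 0"

```text
time: 11.75
tool_pos: [0.5225, 0.3038, 0.2914]
ee_rot: [-3.141, -0.002, -0.263]
wrist_force: [-0.4, 0.7, -4.6]
width: 0.0375
```

```bash
python3 go.py .522 .304 .292 -.262; python3 - <<'E'
from h import *
ims=[]
for n in('side','top'):
    im,d,c,W=look(n); save(n+'1.png',im,1.4 if n=='side' else 1.0); P=pts(d,c,W).reshape(-1,3)
    if n=='side': hi=(P[:,2]>.09)&(P[:,2]<.22)
    else: hi=(P[:,2]>.2)&(P[:,2]<.236)
    k=hi&(abs(P[:,0]-.522)<.07)&(abs(P[:,1]-.304)<.07); b=P[k]; print(n,len(b),b.min(0),b.max(0),cv2.minAreaRect(b[:,:2].astype(np.float32)))
E
```

```text
t 11.8 q6now 2.27 rows shift cm [-0.06 -0.   -0.06] turn -0.001 | q6 at goal 2.36
side 1130 [0.49237461 0.27213869 0.09040947] [0.55820786 0.339837   0.21996474] ((0.5387535095214844, 0.31896382570266724), (0.048937514424324036, 0.08289556950330734), 43.9349479675293)
top 15 [0.49329104 0.27955046 0.20792167] [0.55473207 0.29637977 0.23154531] ((0.5238409638404846, 0.2885162830352783), (0.06323885917663574, 0.007454413454979658), 9.633155822753906)
```

View pics/side1.png

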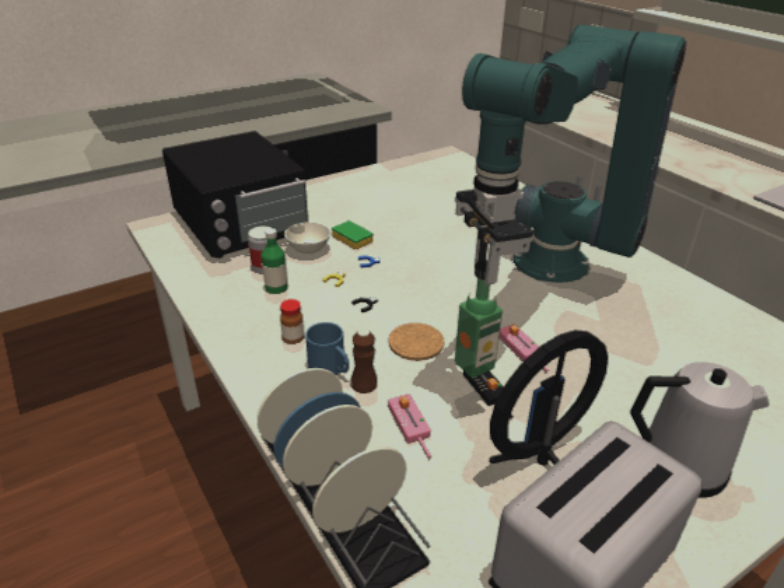

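Request:
servo_tool:
  series: "0.6 0 0 0 0;0.6 0 0 0 0;0.6 0 0 0 0;0.6 0 0 0 0;0.6 0 0 0 0;0.6 0 0 0 0;0.6 0 0 0 0;0.6 0 0 0 0;0.6 0 0 0 0;0.6 0 0 0 0;0.6 0 0 0 0;0.6 0 0 0 0;0.6 0 0 0 0"

```text
time: 12.93
tool_pos: [0.5219, 0.3047, 0.2902]
ee_rot: [3.142, -0.0, -0.262]
wrist_force: [-1.0, 0.1, -4.6]
width: 0.0371
```

Request:
servo_tool:
  series: "0.6 0 0 0 -0.04;0.6 0 0 0 -0.12;0.6 0 0 0 -0.22;0.6 0 0 0 -0.32;0.6 0 0 0 -0.42;0.6 0 0 0 -0.52;0.6 0 0 0 -0.62;0.6 0 0 0 -0.72;0.6 0 0 0 -0.82;0.6 0 0 0 -0.92;0.6 0 0 0 -1.02;0.6 0 0 0 -1.12;0.6 0 0 0 -1.22;0.6 0 0 0 -1.32;0.6 0 0 0 -1.42;0.6 0 0 0 -1.5;0.6 0 0 0 -1.55;0.6 0 0 0 -1.57"

```text
time: 14.43
tool_pos: [0.5219, 0.3046, 0.2902]
ee_rot: [3.142, 0.0, 1.309]
wrist_force: [-0.1, -0.3, -5.4]
width: 0.0375
```

Request:
servo_tool:
  series: "0.6 0 0 0 0;0.6 0 0 0 0;0.6 0 0 0 0;0.6 0 0 0 0;0.6 0 0 0 0;0.6 0 0 0 0;0.6 0 0 0 0;0.6 0 0 0 0;0.6 0 0 0 0;0.6 0 0 0 0;0.6 0 0 0 0;0.6 0 0 0 0;0.6 0 0 0 0;0.6 0 0 0 0;0.6 0 0 0 0"

```text
time: 15.68
tool_pos: [0.5219, 0.3046, 0.2902]
ee_rot: [3.142, 0.0, 1.308]
wrist_force: [0.2, -0.7, -4.9]
width: 0.0373
```

Request:
servo_tool:
  series: "0.6 0 0 0 -0.04;0.6 0 0 0 -0.12;0.6 0 0 0 -0.22;0.6 0 0 0 -0.32;0.6 0 0 0 -0.42;0.6 0 0 0 -0.52;0.6 0 0 0 -0.62;0.6 0 0 0 -0.72;0.6 0 0 0 -0.82;0.6 0 0 0 -0.92;0.6 0 0 0 -1.02;0.6 0 0 0 -1.12;0.6 0 0 0 -1.22;0.6 0 0 0 -1.32;0.6 0 0 0 -1.42;0.6 0 0 0 -1.5;0.6 0 0 0 -1.55;0.6 0 0 0 -1.57"

```text
time: 17.18
tool_pos: [0.5219, 0.3047, 0.2902]
ee_rot: [-3.142, 0.0, 2.879]
wrist_force: [-0.3, -0.3, -5.0]
width: 0.0376
```

Request:
servo_tool:
  series: "0.6 0 0 0 0;0.6 0 0 0 0;0.6 0 0 0 0;0.6 0 0 0 0;0.6 0 0 0 0;0.6 0 0 0 0;0.6 0 0 0 0;0.6 0 0 0 0;0.6 0 0 0 0;0.6 0 0 0 0;0.6 0 0 0 0;0.6 0 0 0 0;0.6 0 0 0 0;0.6 0 0 0 0;0.6 0 0 0 0"

```text
time: 18.43
tool_pos: [0.5219, 0.3046, 0.2902]
ee_rot: [-3.142, 0.0, 2.878]
wrist_force: [-0.2, -0.6, -4.0]
width: 0.0379
```

Request:
servo_tool:
  series: "0.6 0 0 0 -0.04;0.6 0 0 0 -0.12;0.6 0 0 0 -0.22;0.6 0 0 0 -0.32;0.6 0 0 0 -0.42;0.6 0 0 0 -0.52;0.6 0 0 0 -0.62;0.6 0 0 0 -0.72;0.6 0 0 0 -0.82;0.6 0 0 0 -0.92;0.6 0 0 0 -1.02;0.6 0 0 0 -1.12;0.6 0 0 0 -1.22;0.6 0 0 0 -1.32;0.6 0 0 0 -1.42;0.6 0 0 0 -1.5;0.6 0 0 0 -1.55;0.6 0 0 0 -1.57"

```text
time: 19.93
tool_pos: [0.5219, 0.3047, 0.2902]
ee_rot: [-3.142, -0.0, -1.834]
wrist_force: [0.6, -1.4, -4.6]
width: 0.0373
```

Request:
servo_tool:
  series: "0.6 0 0 0 0;0.6 0 0 0 0;0.6 0 0 0 0;0.6 0 0 0 0;0.6 0 0 0 0;0.6 0 0 0 0;0.6 0 0 0 0;0.6 0 0 0 0;0.6 0 0 0 0;0.6 0 0 0 0;0.6 0 0 0 0;0.6 0 0 0 0;0.6 0 0 0 0;0.6 0 0 0 0;0.6 0 0 0 0"

```text
time: 21.18
tool_pos: [0.5219, 0.3046, 0.2902]
ee_rot: [-3.142, -0.0, -1.835]
wrist_force: [-0.2, 0.3, -3.9]
width: 0.0374
```

```bash
python3 go.py .523 .098 .3 2.8; python3 - <<'E'
from h import *
im,d,c,W=look('side'); save('side2.png',im[170:320,240:440],3)
np.savez('side2.npz',im=im,d=d); P=pts(d,c,W).reshape(-1,3)
k=(P[:,2]>.06)&(P[:,2]<.22)&(abs(P[:,0]-.522)<.07)&(abs(P[:,1]-.304)<.07); b=P[k]; print(len(b),b.min(0),b.max(0))
im,d,c,W=look('top')
hsv=cv2.cvtColor(im,cv2.COLOR_RGB2HSV); H,S,V=[hsv[...,i].astype(int) for i in range(3)]
v,u=np.mgrid[:420,:560]
for n,m in dict(black=(V<70)&(u>320)&(u<357)&(v>200)&(v<240),yellow=(S>110)&(H>20)&(H<40)&(u>350)&(u<430)&(v>180)&(v<270),blue=(S>110)&(H>95)&(u>370)&(u<440)&(v>230)&(v<300),mat=(S>70)&(H<30)&(u>230)&(u<300)&(v>190)&(v<260)).items():
    vv,uu=np.where(m); print(n,m.sum(),plane([uu.mean(),vv.mean()],.01 if n=='mat' else .008,c,W).round(4))
E
```

```text
t 21.2 q6now -2.44 rows shift cm [19.92 -5.51 -0.98] turn 1.648 | q6 at goal -1.04
1180 [0.4907634  0.27410198 0.07723385] [0.55571269 0.3398477  0.21992048]
black 131 [[ 0.5466 -0.0927  0.008 ]]
yellow 150 [[ 0.5562 -0.2326  0.008 ]]
blue 151 [[ 0.436  -0.2639  0.008 ]]
mat 1925 [[0.5229 0.0983 0.01  ]]
```

View pics/side2.png

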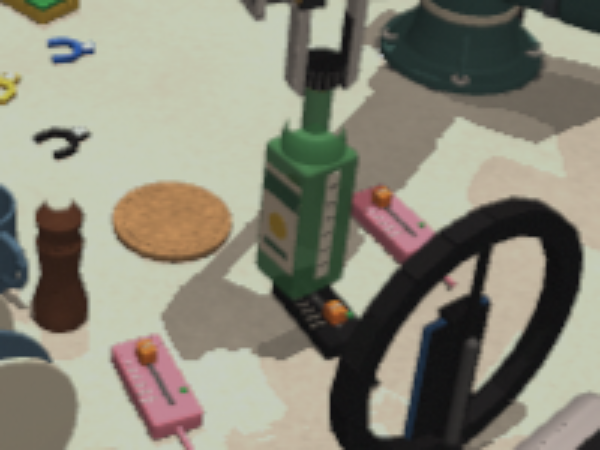

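```bash
python3 go.py .523 .0983 .2901 3.1416
```

```text
t 21.3 q6now -2.44 rows shift cm [ 1.989e+01 -5.500e+00  1.000e-02] turn 1.306 | q6 at goal -1.39
```

Request:
servo_tool:
  series: "0.6 0.6 -0.2 0 0.04;0.6 1.8 -0.5 0 0.12;0.6 3.4 -0.9 0 0.22;0.6 5.1 -1.4 0 0.33;0.6 6.8 -1.9 0 0.45;0.6 8.5 -2.3 0 0.56;0.6 10.2 -2.8 0 0.67;0.6 11.9 -3.3 0 0.78;0.6 13.6 -3.8 0 0.89;0.6 15.3 -4.2 0 1.0;0.6 17 -4.7 0 1.1;0.6 18.4 -5.1 0 1.2;0.6 19.4 -5.4 0 1.27;0.6 19.9 -5.5 0 1.306;0.6 19.9 -5.5 0 1.306;0.6 19.9 -5.5 0 1.306;0.6 19.9 -5.5 0 1.306"

```text
time: 22.7
tool_pos: [0.5229, 0.0986, 0.2903]
ee_rot: [3.141, 0.0, -3.14]
wrist_force: [0.0, 0.7, -4.4]
width: 0.0376
```

```bash
python3 go.py .523 .0983 .2226 3.1416
```

```text
t 22.7 q6now -1.49 rows shift cm [-0.01 -0.03  6.77] turn 0.001 | q6 at goal -1.39
```

Request:
servo_tool:
  series: "0.6 0 0 2 0;0.6 0 0 4 0;0.6 0 0 5.5 0;0.6 0 0 6.4 0;0.6 0 0 6.8 0;0.6 0 0 6.8 0;0.6 0 0 6.8 0;0.6 0 0 6.8 0"

```text
time: 23.37
tool_pos: [0.5234, 0.0983, 0.2231]
ee_rot: [-3.142, 0.002, -3.141]
wrist_force: [-0.3, 0.1, -4.7]
width: 0.0374
```

Request:
servo_tool:
  series: "0.6 0 0 0.1 0;0.6 0 0 0.1 0;0.6 0 0 0.1 0;-1 0 0 0.1 0;-1 0 0 0.1 0;-1 0 0 0.1 0;-1 0 0 0.1 0;-1 0 0 0.1 0;-1 0 0 0.1 0;-1 0 0 0.1 0;-1 0 0 0.1 0;-1 0 0 0.1 0;-1 0 0 0.1 0;-1 0 0 0.1 0;-1 0 0 -4 0;-1 0 0 -8 0;-1 0 0 -12 0;-1 0 0 -14 0;-1 0 0 -14 0;-1 0 0 -14 0"

```text
time: 25.03
tool_pos: [0.5234, 0.0982, 0.3638]
ee_rot: [3.141, 0.004, -3.141]
wrist_force: [0.4, 0.0, -0.9]
width: 0.0943
```

```bash
python3 go.py .50 -.14 .3 0; python3 - <<'E'
from h import *
im,d,c,W=look('wrist'); save('w3.png',im,1.2); P=pts(d,c,W).reshape(-1,3); print(Ttool()[:3,3])
t=(abs(P[:,0]-.523)<.06)&(abs(P[:,1]-.098)<.06)&(P[:,2]>.245)&(P[:,2]<.26)
print('cap',t.sum(),P[t].mean(0) if t.any() else '',cv2.minEnclosingCircle(P[t][:,:2].astype(np.float32)) if t.any() else '')
im,d,c,W=look('top'); P=pts(d,c,W).reshape(-1,3); t=(abs(P[:,0]-.523)<.06)&(abs(P[:,1]-.098)<.06)&(P[:,2]>.245)&(P[:,2]<.26); print('top cap',t.sum(),P[t].mean(0))
E
```

```text
t 25.0 q6now -1.49 rows shift cm [  2.37 -23.82   6.36] turn -3.141 | q6 at goal 1.3
[0.5229897  0.09818972 0.36163998]
cap 1293 [0.52139662 0.09807898 0.25195151] ((0.5224456787109375, 0.09811388701200485), 0.0195265281945467)
top cap 198 [0.51878047 0.09606017 0.25118463]
```

Request:
servo_tool:
  series: "-1 -2 4 0 0;-1 -4 8 0 0;-1 -6 12 0 0;-1 -8 16 0 0;-1 -9 20 0 0;-1 -9.5 24 0 0;-1 -9.5 27 0 0;-1 -9.5 28 0 0;-1 -9.5 28 0 0;-1 -9.5 28 0 0;-1 -9.5 28 0 0"

```text
time: 26.05
tool_pos: [0.618, 0.3769, 0.3614]
ee_rot: [-3.14, -0.002, 3.14]
wrist_force: [-1.0, -0.5, 1.0]
width: 0.0945
```

```bash
cat > col.py <<'E'
from h import *
def collars(name='wrist',png=None):
    im,d,c,W=look(name); P=pts(d,c,W)
    if png: save(png,im,1.2)
    hsv=cv2.cvtColor(im,cv2.COLOR_RGB2HSV); H,S,V=[hsv[...,i].astype(int) for i in range(3)]
    z=(P[...,2]>-.004)&(P[...,2]<.016)&(d>0)
    out={}
    for n,m in dict(black=(V<60)&(S<120),yellow=(S>110)&(H>18)&(H<40)&(V>100),blue=(S>110)&(H>95)&(H<125)).items():
        m=(m&z).astype(np.uint8); N,l,s,ce=cv2.connectedComponentsWithStats(m,connectivity=8)
        for i in range(1,N):
            if s[i,4]<60: continue
            v,u=np.where(l==i); p=plane(np.c_[u,v],.008,c,W)[:,:2]
            r=cv2.minAreaRect(p.astype(np.float32)); w=np.array(r[1])
            if not(.044<w.min() and w.max()<.066): continue
            a=np.deg2rad(r[2]); a=(a+np.pi/4)%(np.pi/2)-np.pi/4
            k=[a+j*np.pi/2 for j in range(4)]
            # gap dir: rect centre -> away from flag; narrow flag end has fewest mask points off-axis
            best=None
            for g in k:
                u1=np.array([np.cos(g),np.sin(g)]); u2=np.array([-u1[1],u1[0]]); q=p-np.array(r[0]); X,Y=q@u1,q@u2
                sc=(abs(Y[X<X.min()+.012])).mean()
                if best is None or sc<best[0]: best=(sc,g,(X.max()-X.min(),Y.max()-Y.min()))
            g=best[1]; u1=np.array([np.cos(g),np.sin(g)]); q=(p-np.array(r[0]))@u1
            o=np.array(r[0])+u1*(q.max()-.014)
            print(n,s[i,4],'origin',o.round(4),'gap dir',round((g+np.pi)%(2*np.pi)-np.pi,3),'size',np.round(best[2],4),'z',np.median(P[l==i][:,2]).round(3)); out[n]=(o,g)
    return out
if __name__=='__main__':
    import sys; print(Ttool()[:3,3]); collars(png=sys.argv[1] if len(sys.argv)>1 else None)
E
python3 col.py w4.png
```

```text
[0.61795547 0.37691029 0.36140027]
```

View pics/w4.png

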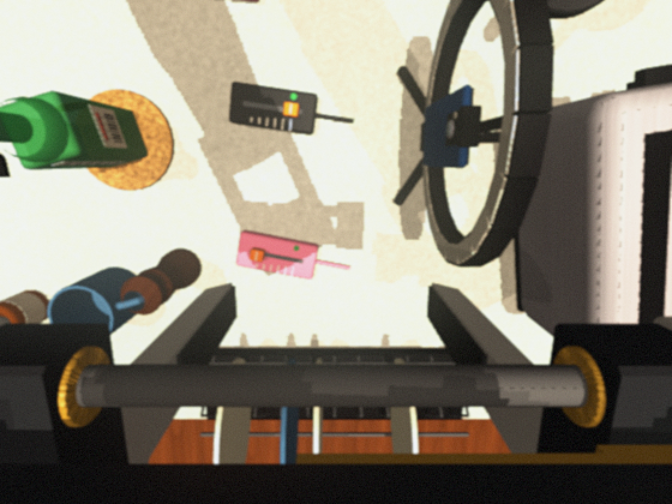

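Wrong sign in y: the view is of the ring side, with the dimmer thumb clearly at its on end (290,107) and nothing touched. Going the other way.

Request:
servo_tool:
  series: "-1 0 -4 0 0;-1 0 -8 0 0;-1 0 -12 0 0;-1 0 -16 0 0;-1 0 -20 0 0;-1 0 -24 0 0;-1 0 -28 0 0;-1 0 -32 0 0;-1 0 -36 0 0;-1 0 -40 0 0;-1 0 -44 0 0;-1 0 -48 0 0;-1 0 -52 0 0;-1 0 -55 0 0;-1 0 -57 0 0;-1 0 -57 0 0;-1 0 -57 0 0;-1 0 -57 0 0"

```text
time: 27.6
tool_pos: [0.6171, -0.1918, 0.3632]
ee_rot: [-3.142, 0.001, 3.141]
wrist_force: [0.5, 0.5, 0.9]
width: 0.0939
```

```bash
python3 col.py w5.png
```

```text
[ 0.6171378  -0.19184819  0.36318729]
yellow 396 origin [ 0.5678 -0.2275] gap dir 0.455 size [0.0577 0.0503] z 0.008
blue 395 origin [ 0.4483 -0.2677] gap dir -0.382 size [0.0556 0.0493] z 0.008
```

View pics/w5.png

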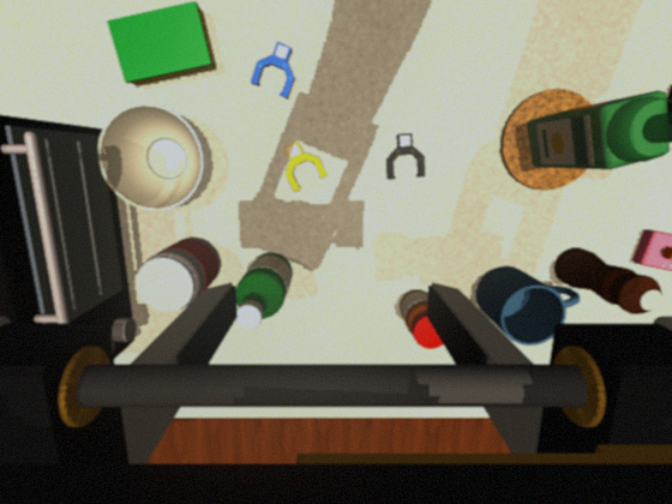

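```bash
sed -i 's/black=(V<60)&(S<120)/black=(V<85)\&(S<130)/' col.py; python3 go.py .568 -.2275 .2 .455; python3 go.py .568 -.2275 .3 .455; python3 col.py
```

```text
t 27.6 q6now -1.96 rows shift cm [ 4.96 -3.63 16.32] turn 2.687 | q6 at goal 0.73
t 27.6 q6now -1.96 rows shift cm [ 4.95 -3.64  6.32] turn 2.687 | q6 at goal 0.73
[ 0.61741336 -0.19110263  0.36326426]
yellow 409 origin [ 0.5682 -0.2274] gap dir 0.469 size [0.0582 0.0499] z 0.008
blue 396 origin [ 0.4482 -0.2677] gap dir -0.395 size [0.0554 0.0498] z 0.008
```

Request:
servo_tool:
  series: "-1 5 -3.6 2 0.125;-1 5 -3.6 4 0.25;-1 5 -3.6 6 0.375;-1 5 -3.6 6 0.5;-1 5 -3.6 6 0.625;-1 5 -3.6 6 0.75;-1 5 -3.6 6 0.875;-1 5 -3.6 6 1;-1 5 -3.6 6 1.125;-1 5 -3.6 6 1.25;-1 5 -3.6 6 1.375;-1 5 -3.6 6 1.5;-1 5 -3.6 6 1.625;-1 5 -3.6 6 1.75;-1 5 -3.6 6 1.875;-1 5 -3.6 6 2;-1 5 -3.6 6 2.125;-1 5 -3.6 6 2.25;-1 5 -3.6 6 2.375;-1 5 -3.6 6 2.5"

```text
time: 29.37
tool_pos: [0.5682, -0.2262, 0.3028]
ee_rot: [3.141, -0.0, 0.638]
wrist_force: [0.2, -0.7, 0.8]
width: 0.0937
```

Request:
servo_tool:
  series: "-1 0 0 2 0.1;-1 0 0 4 0.18;-1 0 0 6 0.18;-1 0 0 8 0.18;-1 0 0 8 0.18;-1 0 0 8 0.18"

```text
time: 29.87
tool_pos: [0.5676, -0.2263, 0.2214]
ee_rot: [-3.14, 0.001, 0.464]
wrist_force: [-0.3, 0.1, 0.1]
width: 0.0943
```

```bash
python3 col.py; python3 go.py .569 -.2272 .003 .462
```

```text
[ 0.56756237 -0.22632175  0.22144004]
black 642 origin [ 0.5594 -0.0928] gap dir 0.083 size [0.0557 0.0501] z 0.008
yellow 715 origin [ 0.5688 -0.2273] gap dir 0.464 size [0.0572 0.051 ] z 0.008
blue 478 origin [ 0.4494 -0.2678] gap dir -0.385 size [0.056  0.0502] z 0.008
t 29.9 q6now 0.64 rows shift cm [ 0.04  0.05 22.02] turn 0.001 | q6 at goal 0.73
```

Request:
servo_tool:
  series: "-1 0.1 0.1 4 0;-1 0.1 0.1 8 0;-1 0.1 0.1 12 0;-1 0.1 0.1 16 0;-1 0.1 0.1 19 0;-1 0.1 0.1 21 0;-1 0.1 0.1 21.8 0;-1 0.1 0.1 21.8 0;-1 0.1 0.1 21.8 0;0.2 0.1 0.1 21.8 0;0.2 0.1 0.1 21.8 0;0.2 0.1 0.1 21.8 0;0.2 0.1 0.1 21.8 0;0.2 0.1 0.1 21.8 0;0.2 0.1 0.1 21.8 0;0.2 0.1 0.1 21.8 0;0.2 0.1 0.1 21.8 0"

```text
time: 31.33
tool_pos: [0.5693, -0.2283, 0.0043]
ee_rot: [3.142, 0.0, 0.462]
wrist_force: [0.4, 0.1, 0.2]
width: 0.05
```

```bash
python3 go.py .42 .098 .28 0
```

```text
t 31.3 q6now 0.64 rows shift cm [  1.17 -35.86 -27.57] turn 0.462 | q6 at goal 1.8
```

Request:
servo_tool:
  series: "0.2 0 0 -2 0;0.2 0 0 -5 0;0.2 0 0 -9 0;0.2 0 -2 -13 0.05;0.2 0.2 -5 -17 0.1;0.2 0.4 -8.5 -19 0.18;0.2 0.6 -12 -19.5 0.26;0.2 0.7 -15.5 -19.5 0.34;0.2 0.8 -19 -19.5 0.42;0.2 0.9 -22.5 -19.5 0.462;0.2 1 -26 -19.5 0.462;0.2 1.1 -29.5 -19.5 0.462;0.2 1.1 -33 -19.5 0.462;0.2 1.2 -35 -19.5 0.462;0.2 1.2 -35.9 -19.5 0.462;0.2 1.2 -35.9 -19.5 0.462;0.2 1.2 -35.9 -19.5 0.462;0.2 1.2 -35.9 -19.5 0.462"

```text
time: 32.83
tool_pos: [0.4207, 0.0975, 0.1991]
ee_rot: [3.141, 0.0, -0.001]
wrist_force: [0.6, 0.2, 0.2]
width: 0.0499
```

```bash
python3 go.py .522 .098 .190 0; python3 - <<'E'
from h import *
im,d,c,W=look('wrist'); save('w6.png',im,1.2); P=pts(d,c,W).reshape(-1,3); print(Ttool()[:3,3])
t=(abs(P[:,0]-.523)<.06)&(abs(P[:,1]-.098)<.06)&(P[:,2]>.245)&(P[:,2]<.26)
if t.sum()>20: print('cap',t.sum(),P[t].mean(0),cv2.minEnclosingCircle(P[t][:,:2].astype(np.float32)))
im,d,c,W=look('side'); save('s3.png',im[150:270,200:360],4)
E
```

```text
t 32.8 q6now 1.67 rows shift cm [10.13 -0.07  0.91] turn -0.001 | q6 at goal 1.76
[0.42067485 0.09735803 0.19905611]
cap 8104 [0.5197954  0.09768515 0.25204871] ((0.5223425030708313, 0.09769243001937866), 0.0195388812571764)
```

View pics/s3.png

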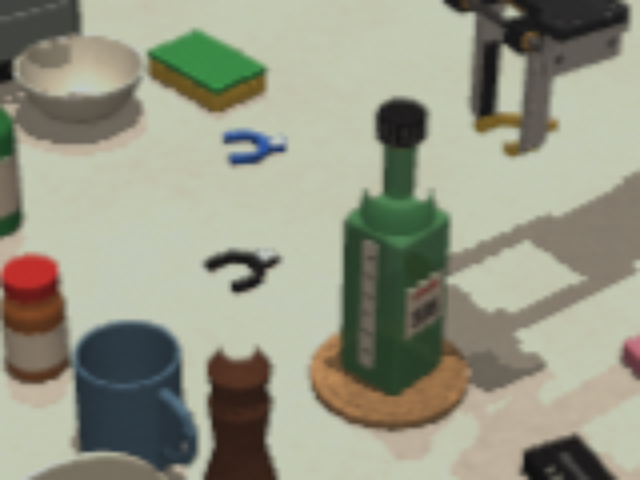

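Request:
servo_tool:
  series: "0.2 0 -0.05 0.9 0;0.2 1 -0.05 0.9 0;0.2 2.5 -0.05 0.9 0;0.2 4 -0.05 0.9 0;0.2 5.5 -0.05 0.9 0;0.2 7 -0.05 0.9 0;0.2 8.2 -0.05 0.9 0;0.2 9.2 -0.05 0.9 0;0.2 10 -0.05 0.9 0;0.2 10.2 -0.05 0.9 0;0.2 10.2 -0.05 0.9 0;0.2 10.2 -0.05 0.9 0;0.2 10.2 -0.05 0.9 0"

```text
time: 34.02
tool_pos: [0.5217, 0.099, 0.1903]
ee_rot: [3.142, 0.0, -0.0]
wrist_force: [0.0, 0.6, 0.7]
width: 0.0502
```

```bash
python3 go.py .522 .098 .190 0; python3 - <<'E'
from h import *
im,d,c,W=look('side'); save('s4.png',im[150:270,240:350],4.5)
E
```

```text
t 34.0 q6now 1.65 rows shift cm [0.03 0.1  0.03] turn -0.0 | q6 at goal 1.76
```

View pics/s4.png

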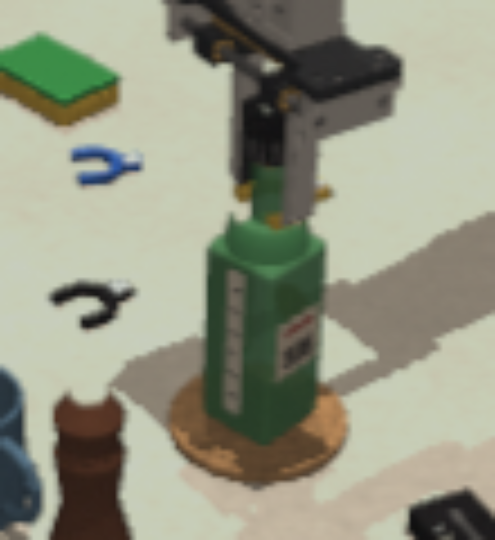

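Request:
servo_tool:
  series: "0.2 0 0.05 0.3 0;0.2 0 0.05 0.3 0;-1 0 0.05 0.3 0;-1 0 0.05 0.3 0;-1 0 0.05 0.3 0;-1 0 0.05 0.3 0;-1 0 0.05 0.3 0;-1 0 0.05 0.3 0;-1 0 0.05 0.3 0;-1 0 0.05 0.3 0;-1 0 0.05 -2 0;-1 0 0.05 -6 0;-1 0 0.05 -10 0;-1 0 0.05 -14 0;-1 0 0.05 -14 0;-1 0 0.05 -14 0"

```text
time: 35.4
tool_pos: [0.5233, 0.0986, 0.3339]
ee_rot: [-3.141, -0.007, -0.0]
wrist_force: [-0.2, -0.5, -0.1]
width: 0.0943
```

```bash
cat > chk.py <<'E'
from h import *
import sys
im,d,c,W=look('wrist')
P=pts(d,c,W).reshape(-1,3); t=(abs(P[:,0]-.523)<.06)&(abs(P[:,1]-.098)<.06)&(P[:,2]>.245)&(P[:,2]<.26)
if t.sum()>20: print('wrist cap',t.sum(),cv2.minEnclosingCircle(P[t][:,:2].astype(np.float32)))
im,d,c,W=look('side'); P=pts(d,c,W); hsv=cv2.cvtColor(im,cv2.COLOR_RGB2HSV); H,S,V=[hsv[...,i].astype(int) for i in range(3)]
nb=(abs(P[...,0]-.523)<.05)&(abs(P[...,1]-.098)<.05)&(P[...,2]>.17)&(P[...,2]<.222)
for n,m in dict(yellow=(S>110)&(H>18)&(H<36)&(V>70),blue=(S>110)&(H>95)&(H<125),black=(V<60)).items():
    q=P[nb&m]
    if len(q)>3: print(n,len(q),'z',np.percentile(q[:,2],[5,50,95]).round(3),q.min(0).round(3),q.max(0).round(3))
if len(sys.argv)>1: save(sys.argv[1],im[150:270,240:350],4.5)
E
python3 chk.py; python3 go.py .54 -.093 .3 .083;python3 col.py
```

```text
wrist cap 1563 ((0.5227448344230652, 0.0974927619099617), 0.019448451697826385)
yellow 73 z [0.185 0.189 0.193] [0.48  0.075 0.182] [0.537 0.128 0.204]
t 35.5 q6now 1.65 rows shift cm [ 1.82 19.14  2.92] turn -0.083 | q6 at goal 1.32
[0.52192591 0.09845034 0.32914359]
black 387 origin [ 0.5581 -0.0905] gap dir 0.098 size [0.0541 0.0491] z 0.008
blue 407 origin [ 0.4485 -0.2663] gap dir -0.376 size [0.0555 0.0525] z 0.008
```

Request:
servo_tool:
  series: "-1 0.5 2 0 0;-1 1 5 0 0;-1 1.5 9 0 -0.083;-1 2 13 2 -0.083;-1 3 17 5 -0.083;-1 3.6 19.1 9 -0.083;-1 3.6 19.1 11 -0.083;-1 3.6 19.1 11 -0.083;-1 3.6 19.1 11 -0.083"

```text
time: 36.3
tool_pos: [0.5558, -0.0922, 0.216]
ee_rot: [-3.138, 0.009, 0.082]
wrist_force: [-0.3, 0.2, 1.0]
width: 0.0941
```

```bash
python3 col.py; python3 go.py .5594 -.0928 .003 .09
```

```text
[ 0.55582841 -0.09216144  0.21598642]
black 662 origin [ 0.5594 -0.0918] gap dir 0.082 size [0.0563 0.0502] z 0.008
t 36.4 q6now 1.22 rows shift cm [ 0.24  0.13 21.65] turn -0.007 | q6 at goal 1.32
```

Request:
servo_tool:
  series: "-1 0.2 0 4 0;-1 0.2 0 8 0;-1 0.2 0 12 0;-1 0.2 0 16 0;-1 0.2 0 19 0;-1 0.2 0 21 0;-1 0.2 0 21.6 0;-1 0.2 0 21.6 0;-1 0.2 0 21.6 0;0.2 0.2 0 21.6 0;0.2 0.2 0 21.6 0;0.2 0.2 0 21.6 0;0.2 0.2 0 21.6 0;0.2 0.2 0 21.6 0;0.2 0.2 0 21.6 0;0.2 0.2 0 21.6 0;0.2 0.2 0 21.6 0"

```text
time: 37.77
tool_pos: [0.56, -0.0925, 0.0043]
ee_rot: [3.142, 0.0, 0.083]
wrist_force: [0.4, 0.3, 0.4]
width: 0.0504
```

```bash
python3 go.py .42 .098 .2 0
```

```text
t 37.8 q6now 1.22 rows shift cm [-12.38 -20.14 -19.57] turn 0.083 | q6 at goal 1.8
```

Request:
servo_tool:
  series: "0.2 0 0 -2 0;0.2 0 0 -5 0;0.2 0 0 -9 0;0.2 -1 0 -13 0;0.2 -4 -1 -17 0;0.2 -7.5 -3 -20 0.04;0.2 -10.5 -6 -20 0.083;0.2 -12 -9 -20 0.083;0.2 -12.4 -12.5 -20 0.083;0.2 -12.4 -16 -20 0.083;0.2 -12.4 -19 -20 0.083;0.2 -12.4 -20.1 -20 0.083;0.2 -12.4 -20.1 -20 0.083;0.2 -12.4 -20.1 -20 0.083;0.2 -12.4 -20.1 -20 0.083"

```text
time: 39.02
tool_pos: [0.4199, 0.0969, 0.2041]
ee_rot: [3.141, 0.0, -0.001]
wrist_force: [-0.2, -0.7, -0.4]
width: 0.0503
```

```bash
python3 chk.py;python3 go.py .5225 .098 .1985 0
```

```text
wrist cap 7750 ((0.5223886966705322, 0.09774363040924072), 0.01955389976501465)
yellow 75 z [0.185 0.19  0.193] [0.482 0.075 0.183] [0.537 0.128 0.204]
t 39.1 q6now 1.67 rows shift cm [10.24 -0.16  0.56] turn -0.002 | q6 at goal 1.76
```

Request:
servo_tool:
  series: "0.2 0 -0.08 0.55 0;0.2 1 -0.08 0.55 0;0.2 2.5 -0.08 0.55 0;0.2 4 -0.08 0.55 0;0.2 5.5 -0.08 0.55 0;0.2 7 -0.08 0.55 0;0.2 8.2 -0.08 0.55 0;0.2 9.2 -0.08 0.55 0;0.2 10 -0.08 0.55 0;0.2 10.2 -0.08 0.55 0;0.2 10.2 -0.08 0.55 0;0.2 10.2 -0.08 0.55 0;0.2 10.2 -0.08 0.55 0"

```text
time: 40.2
tool_pos: [0.5215, 0.0985, 0.1989]
ee_rot: [3.142, -0.0, -0.0]
wrist_force: [0.4, -0.2, -0.3]
width: 0.0503
```

Request:
servo_tool:
  series: "0.2 0 0 0.25 0;0.2 0 0 0.25 0;-1 0 0 0.25 0;-1 0 0 0.25 0;-1 0 0 0.25 0;-1 0 0 0.25 0;-1 0 0 0.25 0;-1 0 0 0.25 0;-1 0 0 0.25 0;-1 0 0 0.25 0;-1 0 0 -2 0;-1 0 0 -6 0;-1 0 0 -10 0;-1 0 0 -13 0;-1 0 0 -13 0;-1 0 0 -13 0"

```text
time: 41.53
tool_pos: [0.5228, 0.0986, 0.3314]
ee_rot: [-3.141, -0.006, -0.0]
wrist_force: [-0.2, -0.4, -0.3]
width: 0.094
```

```bash
python3 chk.py; python3 go.py .4494 -.2678 .22 -.385;python3 col.py
```

```text
wrist cap 1598 ((0.5227736830711365, 0.09734213352203369), 0.01953796297311783)
yellow 37 z [0.184 0.187 0.191] [0.481 0.076 0.183] [0.537 0.128 0.194]
black 86 z [0.193 0.197 0.213] [0.483 0.079 0.186] [0.536 0.127 0.218]
t 41.6 q6now 1.65 rows shift cm [-7.18 36.62 10.75] turn 0.385 | q6 at goal 1.42
[0.52157682 0.09842971 0.32724191]
blue 406 origin [ 0.4484 -0.2664] gap dir -0.376 size [0.055  0.0521] z 0.008
```

Request:
servo_tool:
  series: "-1 -1 3 0 0;-1 -2 7 0 0.1;-1 -3 11 0 0.2;-1 -4 15 0 0.3;-1 -5 19 2 0.385;-1 -6 23 4 0.385;-1 -7 27 6 0.385;-1 -7.2 31 8 0.385;-1 -7.2 34.5 10 0.385;-1 -7.2 36.6 10.7 0.385;-1 -7.2 36.6 10.7 0.385;-1 -7.2 36.6 10.7 0.385;-1 -7.2 36.6 10.7 0.385"

```text
time: 42.77
tool_pos: [0.4493, -0.2668, 0.2205]
ee_rot: [-3.14, 0.003, -0.385]
wrist_force: [0.1, 0.7, 0.8]
width: 0.0939
```

```bash
python3 col.py; python3 go.py .4494 -.2678 .003 -.385
```

```text
[ 0.44931088 -0.26678061  0.22046116]
blue 556 origin [ 0.4482 -0.2682] gap dir -0.385 size [0.0559 0.0484] z 0.008
t 42.8 q6now 1.31 rows shift cm [2.000e-02 1.400e-01 2.185e+01] turn 0.001 | q6 at goal 1.42
```

Request:
servo_tool:
  series: "-0.5 0 0.1 4 0;-0.5 0 0.1 8 0;-0.5 0 0.1 12 0;-0.5 0 0.1 15 0;-0.5 0 0.1 18 0;-0.5 0 0.1 20.5 0;-0.5 0 0.1 21.6 0;-0.5 0 0.1 21.6 0;-0.5 0 0.1 21.6 0;0.2 0 0.1 21.6 0;0.2 0 0.1 21.6 0;0.2 0 0.1 21.6 0;0.2 0 0.1 21.6 0;0.2 0 0.1 21.6 0;0.2 0 0.1 21.6 0;0.2 0 0.1 21.6 0"

```text
time: 44.15
tool_pos: [0.4502, -0.2689, 0.007]
ee_rot: [3.141, -0.002, -0.385]
wrist_force: [-0.3, 0.1, -0.2]
width: 0.0377
```

```bash
python3 go.py .42 .098 .21 0
```

```text
t 44.1 q6now 1.31 rows shift cm [-16.53 -32.86 -20.36] turn -0.385 | q6 at goal 1.8
```

Request:
servo_tool:
  series: "-0.5 0 0 0 0;-0.5 0 0 0 0;-0.5 0 0 0 0;-0.5 0 0 0 0;-0.5 0 0 0 0;-0.8 0 0 -4 0;-1 0 0 -8 0;-1 0 0 -12 0;-1 0 0 -16 0;-1 0 0 -20 0;-1 0 0 -21.5 0;-1 0 0 -21.5 0;-1 0 0 -21.5 0;-1 0 0 -21.5 0"

```text
time: 45.32
tool_pos: [0.4484, -0.2681, 0.2179]
ee_rot: [-3.141, 0.005, -0.386]
wrist_force: [0.2, -0.3, 0.0]
width: 0.0937
```

```bash
python3 col.py w7.png
```

```text
[ 0.44835499 -0.26805401  0.21791905]
blue 573 origin [ 0.4404 -0.2881] gap dir -0.489 size [0.056  0.0492] z 0.008
```

View pics/w7.png

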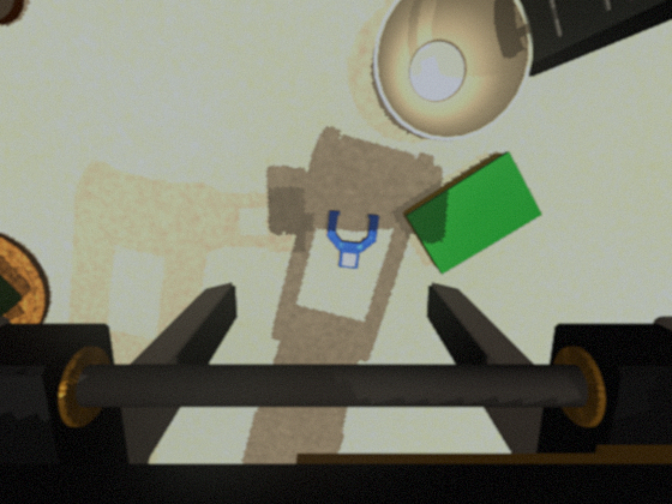

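```bash
python3 - <<'E'
from h import *
from col import collars
im,d,c,W=look('wrist'); P=pts(d,c,W)
hsv=cv2.cvtColor(im,cv2.COLOR_RGB2HSV); H,S,V=[hsv[...,i].astype(int) for i in range(3)]
m=(P[...,2]>.012)&(P[...,2]<.04)&(S>100)&(P[...,1]>-.46)&(P[...,1]<-.29)&(P[...,0]>.33)&(P[...,0]<.5)
p=P[m]; r=collars(); o,g=r['blue']; u1=np.array([np.cos(g),np.sin(g)]); u2=np.array([-u1[1],u1[0]])
q=np.c_[(p[:,:2]-o)@u1,(p[:,:2]-o)@u2]
print(len(q),cv2.boxPoints(cv2.minAreaRect(q.astype(np.float32))).round(4).tolist(), cv2.minAreaRect(q.astype(np.float32)))
n=abs(q[:,0])<.012; print('in finger lane, nearest y', q[n,1].max() if n.any() else None, 'overall', q[:,1].max())
E
python3 go.py .4404 -.2881 .22 -.489
```

```text
blue 564 origin [ 0.4401 -0.288 ] gap dir -0.485 size [0.0559 0.0492] z 0.008
6041 [[-0.03449999913573265, -0.09179999679327011], [0.033900000154972076, -0.1770000010728836], [0.0885000005364418, -0.1331000030040741], [0.020099999383091927, -0.0478999987244606]] ((0.026983341202139854, -0.11245261132717133), (0.07003390789031982, 0.1092415377497673), 38.75289535522461)
in finger lane, nearest y -0.054988429196211004 overall -0.04895689781801736
t 45.5 q6now 1.31 rows shift cm [ 0.02  2.18 -0.23] turn 0.104 | q6 at goal 1.48
```

Request:
servo_tool:
  series: "-0.4 0 2.2 4 0.1;-0.4 0 2.2 8 0.1;-0.4 0 2.2 10 0.1;-0.4 0 2.2 10 0.1;-0.4 0 2.2 10 0.1;-0.4 0 2.2 10 0.1"

```text
time: 45.97
tool_pos: [0.4418, -0.2892, 0.122]
ee_rot: [3.141, -0.002, -0.485]
wrist_force: [0.1, -0.3, -0.2]
width: 0.0659
```

```bash
python3 go.py .4396 -.2877 .003 -.487; python3 col.py
```

```text
t 46.0 q6now 1.37 rows shift cm [-0.29 -0.04 11.9 ] turn 0.002 | q6 at goal 1.48
[ 0.44181042 -0.28924708  0.1219794 ]
blue 962 origin [ 0.4399 -0.2883] gap dir -0.485 size [0.0561 0.0487] z 0.008
```

Request:
servo_tool:
  series: "-0.4 -0.3 0 4 0;-0.4 -0.3 0 8 0;-0.4 -0.3 0 10.5 0;-0.4 -0.3 0 11.8 0;-0.4 -0.3 0 11.8 0;-0.4 -0.3 0 11.8 0;-0.4 -0.3 0 11.8 0;0.2 -0.3 0 11.8 0;0.2 -0.3 0 11.8 0;0.2 -0.3 0 11.8 0;0.2 -0.3 0 11.8 0;0.2 -0.3 0 11.8 0;0.2 -0.3 0 11.8 0;0.2 -0.3 0 11.8 0"

```text
time: 47.18
tool_pos: [0.4392, -0.288, 0.004]
ee_rot: [3.141, -0.002, -0.485]
wrist_force: [-0.6, 1.1, 5.9]
width: 0.0501
```

```bash
python3 go.py .42 .098 .21 0
```

```text
t 47.2 q6now 1.37 rows shift cm [-19.66 -33.24 -20.65] turn -0.485 | q6 at goal 1.8
```

Request:
servo_tool:
  series: "0.2 0 0 -2 0;0.2 0 0 -5 0;0.2 0 0 -9 0;0.2 0 0 -13 0;0.2 0 0 -17 0;0.2 -1 -2 -20.7 -0.05;0.2 -3 -5 -20.7 -0.12;0.2 -5 -8.4 -20.7 -0.2;0.2 -7 -11.8 -20.7 -0.28;0.2 -9 -15.2 -20.7 -0.36;0.2 -11 -18.6 -20.7 -0.44;0.2 -13 -22 -20.7 -0.485;0.2 -15 -25.4 -20.7 -0.485;0.2 -17 -28.8 -20.7 -0.485;0.2 -18.8 -31.8 -20.7 -0.485;0.2 -19.7 -33.2 -20.7 -0.485;0.2 -19.7 -33.2 -20.7 -0.485;0.2 -19.7 -33.2 -20.7 -0.485;0.2 -19.7 -33.2 -20.7 -0.485"

```text
time: 48.77
tool_pos: [0.419, 0.0974, 0.2094]
ee_rot: [3.141, 0.001, -0.001]
wrist_force: [0.3, -1.8, 0.1]
width: 0.0505
```

```bash
python3 chk.py;python3 go.py .5238 .0977 .2065 0
```

```text
wrist cap 7335 ((0.5224595069885254, 0.097809799015522), 0.019623151049017906)
yellow 38 z [0.183 0.188 0.193] [0.482 0.076 0.182] [0.538 0.128 0.194]
black 81 z [0.192 0.198 0.212] [0.483 0.072 0.187] [0.535 0.127 0.215]
t 48.9 q6now 1.67 rows shift cm [10.46 -0.1   0.3 ] turn -0.002 | q6 at goal 1.76
```

Request:
servo_tool:
  series: "0.2 0 -0.05 0.3 0;0.2 1 -0.05 0.3 0;0.2 2.5 -0.05 0.3 0;0.2 4 -0.05 0.3 0;0.2 5.5 -0.05 0.3 0;0.2 7 -0.05 0.3 0;0.2 8.2 -0.05 0.3 0;0.2 9.2 -0.05 0.3 0;0.2 10 -0.05 0.3 0;0.2 10.3 -0.05 0.3 0;0.2 10.3 -0.05 0.3 0;0.2 10.3 -0.05 0.3 0;0.2 10.3 -0.05 0.3 0"

```text
time: 49.95
tool_pos: [0.5217, 0.0986, 0.2069]
ee_rot: [3.142, 0.0, -0.0]
wrist_force: [0.1, -0.5, -1.4]
width: 0.0504
```

Request:
servo_tool:
  series: "0.2 0 0 0.25 0;0.2 0 0 0.25 0;-1 0 0 0.25 0;-1 0 0 0.25 0;-1 0 0 0.25 0;-1 0 0 0.25 0;-1 0 0 0.25 0;-1 0 0 0.25 0;-1 0 0 0.25 0;-1 0 0 0.25 0;-1 0 0 -2 0;-1 0 0 -6 0;-1 0 0 -10 0;-1 0 0 -13 0;-1 0 0 -13 0;-1 0 0 -13 0"

```text
time: 51.28
tool_pos: [0.5229, 0.0987, 0.3393]
ee_rot: [-3.141, -0.005, -0.0]
wrist_force: [-0.9, -0.2, 0.1]
width: 0.0938
```

```bash
python3 chk.py s5.png; python3 go.py .489 .325 .25 -.147;python3 col.py
```

```text
wrist cap 1508 ((0.5225127935409546, 0.09749455004930496), 0.019656775519251823)
yellow 35 z [0.183 0.187 0.192] [0.481 0.074 0.182] [0.535 0.13  0.195]
blue 82 z [0.198 0.205 0.21 ] [0.485 0.077 0.195] [0.54  0.127 0.218]
black 61 z [0.191 0.198 0.218] [0.485 0.074 0.189] [0.537 0.128 0.22 ]
t 51.4 q6now 1.65 rows shift cm [ -3.27 -22.65   8.53] turn 0.147 | q6 at goal 2.3
[0.52179288 0.0985672  0.33525257]
```

View pics/s5.png

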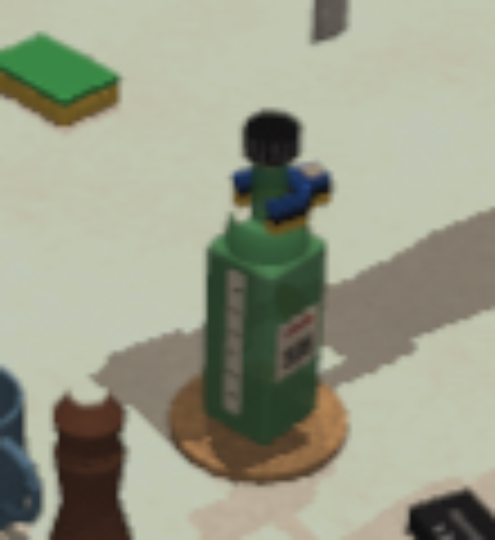

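Request:
servo_tool:
  series: "-1 -0.5 -3 0 0;-1 -1 -7 0 0.05;-1 -1.5 -11 0 0.1;-1 -2.5 -15 0 0.147;0.15 -3 -19 2 0.147;0.15 -3.3 -22 4 0.147;0.15 -3.3 -22.6 7 0.147;0.15 -3.3 -22.6 8.5 0.147;0.15 -3.3 -22.6 8.5 0.147;0.15 -3.3 -22.6 8.5 0.147;0.15 -3.3 -22.6 8.5 0.147"

```text
time: 52.35
tool_pos: [0.4893, 0.3243, 0.2521]
ee_rot: [3.142, -0.0, -0.148]
wrist_force: [0.8, 0.2, 0.1]
width: 0.0507
```

```bash
cat > th.py <<'E'
from h import *
im,d,c,W=look('wrist'); P=pts(d,c,W)
hsv=cv2.cvtColor(im,cv2.COLOR_RGB2HSV); H,S,V=[hsv[...,i].astype(int) for i in range(3)]
m=(H>5)&(H<30)&(S>110)&(V>90)&(P[...,2]>.028)&(P[...,2]<.06)
n,l,s,ce=cv2.connectedComponentsWithStats(m.astype(np.uint8))
for i in range(1,n):
    if s[i,4]>40: print(s[i],plane(ce[i],.0386,c,W).round(4))
E
python3 th.py; python3 go.py .489 .325 .027 -.147
```

```text
[288  11  16  19 238] [[0.6726 0.2752 0.0386]]
[268 183  15  14 197] [[0.4892 0.3251 0.0386]]
t 52.4 q6now 2.21 rows shift cm [-0.12 -0.03 22.61] turn -0.001 | q6 at goal 2.3
```

Request:
servo_tool:
  series: "0.15 0 0 4 0;0.15 0 0 8 0;0.15 0 0 12 0;0.15 0 0 16 0;0.15 0 0 19 0;0.15 0 0 21.5 0;0.15 0 0 22.4 0;0.15 0 0 22.4 0;0.15 0 0 22.4 0;0.7 0 0 22.4 0;0.7 0 0 22.4 0;0.7 0 0 22.4 0;0.7 0 0 22.4 0;0.7 0 0 22.4 0;0.7 0 0 22.4 0"

```text
time: 53.65
tool_pos: [0.4901, 0.3252, 0.0294]
ee_rot: [-3.14, -0.003, -0.147]
wrist_force: [-0.6, 0.4, 5.7]
width: 0.0175
```

Request:
servo_tool:
  series: "0.7 0 1.5 0 0;0.7 0 3 0 0;0.7 0 4.2 0 0;0.7 0 4.9 0 0;0.7 0 4.9 0 0;0.7 0 4.9 0 0;0.7 0 4.9 0 0;0.15 0 4.9 0 0;0.15 0 4.9 0 0;0.15 0 4.9 0 0;0.15 0 4.9 0 0;0.15 0 4.9 -3 0;0.15 0 4.9 -7 0;0.15 0 4.9 -11 0;0.15 0 4.9 -15 0;0.15 -6 4.9 -19 0;0.15 -10 4.9 -22 0;0.15 -12 4.9 -22 0;0.15 -12 4.9 -22 0;0.15 -12 4.9 -22 0"

```text
time: 55.32
tool_pos: [0.3618, 0.2948, 0.2504]
ee_rot: [-3.138, -0.004, -0.144]
wrist_force: [0.0, -0.3, -0.6]
width: 0.0404
```

```bash
python3 th.py; python3 chk.py; python3 - <<'E'
from h import *
im,d,c,W=look('top'); save('top9.png',im,1.4)
hsv=cv2.cvtColor(im,cv2.COLOR_RGB2HSV); H,S,V=[hsv[...,i].astype(int) for i in range(3)]
P=pts(d,c,W); m=(H>5)&(H<30)&(S>110)&(V>90)&(P[...,2]>.028)&(P[...,2]<.06)
n,l,s,ce=cv2.connectedComponentsWithStats(m.astype(np.uint8))
print([plane(ce[i],.0386,c,W).round(4).tolist() for i in range(1,n) if s[i,4]>10])
E
```

```text
[271  79  15  16 201] [[0.4804 0.2758 0.0386]]
[339 201  16  14 178] [[0.3279 0.2114 0.0386]]
yellow 34 z [0.183 0.188 0.19 ] [0.481 0.077 0.182] [0.537 0.126 0.193]
blue 90 z [0.198 0.205 0.209] [0.479 0.075 0.193] [0.539 0.129 0.222]
black 63 z [0.191 0.199 0.219] [0.479 0.074 0.187] [0.537 0.129 0.22 ]
[[[0.674, 0.2782, 0.0386]], [[0.6726, 0.2676, 0.0386]], [[0.4811, 0.2733, 0.0386]], [[0.3262, 0.2082, 0.0386]]]
```

View pics/top9.png

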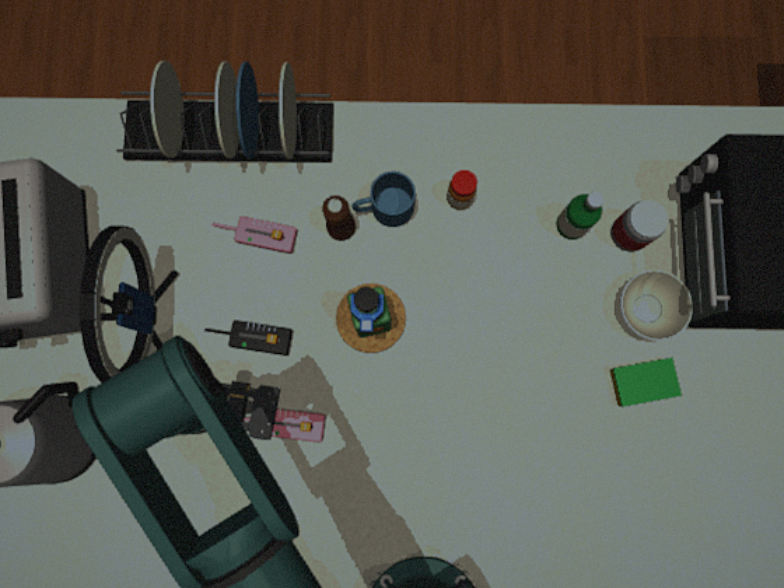

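The final picture shows the bottle on the mat at (371,317) with all three collars on its neck. The dimmer thumb is back at its start end (272,339), the bystanders haven't moved, and the arm is clear of everything.

Request:
servo_tool:
  series: "0.15 0 0 0 0;0.15 0 0 0 0;0.15 0 0 0 0;0.15 0 0 0 0;0.15 0 0 0 0;0.15 0 0 0 0"

```text
time: 56.02
tool_pos: [0.3634, 0.2937, 0.2476]
ee_rot: [3.141, 0.0, -0.147]
wrist_force: [-0.0, 0.5, -0.3]
width: 0.0401
```

```bash
python3 -c "
from bench import robot
print(robot.close_job())"
```

```text
the job is handed in; nothing more can be done
None
```

The whole job was carried out and handed in at about 56 s; the hand-in reports no verdict. I slid the dimmer on and held the front label, dot, back label and strip before the lens for over a second each. The bottle then went onto the mat, the yellow, black and blue collars (no red was lying out) went onto its neck, and I slid the dimmer off.

**Last checks:**
- **Bottle:** the cap centre was at about (0.5225, 0.0975) against the mat centre at (0.523, 0.098), and its height fits a bottle standing on the mat.
- **Collars:** they are stacked on the neck, the yellow starting at about 0.182 m, then the black and the blue, up to about 0.21 m.
- **Dimmer:** the thumb is back within about 2 mm of where it started.
- **Bystanders:** they look unmoved in the top view, by eye only.

**What went wrong:**
- The first grip on the blue collar closed on nothing. The collar had shifted about 2 cm, either from the announced knock or from my fingers, so I measured it again and gripped it on the second try.
- One sideways move went the wrong way because of a sign error; it touched nothing.

**Not checked:** the front and strip faces were confirmed in pictures, but the dot and back label rest on the measured tool angle alone.

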